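# Take up the end float of a bearing unit with the right distance piece

### The arm

A 6-joint arm with a two-finger parallel gripper is mounted at the origin on a cart in front of the work surface, level with it; the furniture and walls round the work are solid. World frame = base frame: x ahead of the robot, y to its left, z up, the work surface at z = 0. Lengths are in m, angles in rad, forces in N, time in s.
With the tool pointing down it reaches from about 0.35 to 0.725 m from the base axis. Payload 4.3 kg.
Tool frame: the origin (TCP) lies on the centre line of the jaws, within the pads' length; the fingertips stand 11 mm ahead of it and the grasp point (between the pads) lies 8 mm behind it (tip_reach is the x of the fingertips in the tool frame, in m); x points along the fingers, y is the direction in which the jaws open and shut, and the axes are right-handed (so a half turn about x gives the same grasp; the last joint's range is limited). The gripper opens to 85 mm and grips with 20 to 120 N. Pads are 22 mm wide; open, the fingers measure 114 mm over their backs; the gripper's body (76 mm by 85 mm) begins 54 mm behind the grasp point. The pads swing forward as they close: fully open they stand 13 mm farther back than shut.
Start: joints at [1.135, 0.377, 0.081, 1.274, 0, 1.46], TCP at [0.184, 0.545, 0.242] pointing down, gripper open.
Joint ranges: [-2.72, 2.72], [-0.84, 1.66], [-1.02, 1.22], [-1.77, 2.12], [-1.37, 1.28], [-3.14, 3.14]. Speed limits (rad/s): [2.57, 2.57, 3.14, 3.14, 3.14, 3.14].

### API

Orientations are given as [roll, pitch, yaw] about the fixed x, y, z axes, in that order (R = Rz(yaw) Ry(pitch) Rx(roll)).
In Python, from cell import * gives the robot as it stands.
- The arm moves only by the tool send_rows, never from a script. Its argument "motion" is a list of rows, each an object with "slide": the shift along the tool's x, y, z in m, a list of three; "turn": the turn about the tool's x in degrees; "fingers": the opening, from -1 (shut) to 1 (fully open), so that 0 is half open. In form: [{"slide": [x, y, z], "turn": turn, "fingers": fingers}, ...]. A call has 1 to 5 rows; each row shifts and turns the commanded pose from where the row before left it, along the tool's axes as they then stand; what a row does not reach is not made up. A row lasts 1/8 s, in which the tool goes at most 62.5 mm and 10.7 degrees, less where a joint would pass 70% of its speed; a pose out of reach is approached as far as the arm can. A call with a gripper value outside its range is refused whole. The fingers move at their own pace and stop on an object; "grip_force" is the grip in N (left out, the last holds). Time passes only in rows, so rows that do not move let the fingers close. It gives the time, the measured TCP pose, the force and the opening at its end, in the units of the state.
- sense(): the state, without advancing time (a new reading comes with each control period).
- snapshot(name): name is "side" or "top" or "wrist"; returns a dict with "color" (384x512x3 uint8, red, green, blue), "mtx" (3x3 intrinsics, pixels), "eye" and "attitude" of the camera in the world. Camera axes: x right, y up, looking along -z (the intrinsics and any distortion apply to the point x, -y, -z); pixel columns grow to the right and rows downward; lengths in m; the calibration is good to about 2 mm. A picture is of the moment at which its call begins. There is no depth.
- finish_job(): hands the job in, once; it reports no verdict.
The state is a dict: "time_s": time; "joint_pos": joint angles; "qd": joint speeds; "effort": joint torques, N m; "tcp_pos": TCP position; "tcp_rot": TCP orientation; "force": force on the tool from outside, world axes, zero at the start; "wrist_torque": the same for the moment, N m; "gripper_width": opening from 0.0 (shut) to 1.0 (fully open).
Only numpy, scipy, OpenCV 4.12 (cv2) and the standard library are available. Lean on these libraries where they do the work, as an engineer would, in place of code of your own. Each camera call takes 0.05 s, during which the arm holds its last target.

### The job

The bearing unit is missing its distance piece: push its shaft fully in and pull it fully out by the coupling to feel how much end float it has, then take from the rack the one distance piece that will leave 2 to 6 mm and slide it, legs first, into the sloping pocket between the plain inner face and the shaft's collar, until it sits astride the shaft, fully down. Prove it by pushing the shaft firmly in against the piece and then pulling it back out firmly against its stop, and shut the hood, pressing its front edge down past the catch until it snaps home. Leave the other pieces in the rack and do not disturb the other things on the bench.

Things in the scene. Friction and masses are not known exactly. Their poses are not given: they have to be found in the camera images.
- bearing_unit: grey cast bearing unit, bolted down; foot 150 (x) x 200 (y) x 14 mm. Origin: centre of the foot on the bench, z up, y along the shaft; its sloping open front faces -x, to the robot. The shaft axis runs along y, 92 mm above the origin. The unit reaches 90 mm to +y and, with the coupling pulled out, 195 mm to -y
- housing: upper part of the unit. Origin on the shaft axis, 92 mm above bearing_unit's; y along the shaft, z square to the sloping open face: up, leaning 0.50 rad (28.6 deg) from vertical toward the unit's -x; x up the slope. Pocket, open along +z only: plain face at y = 35, opposite wall at y = -8, side walls at x = -31 and 31 (top z = 30), floor z = -35, rims of both end walls z = 38 mm, bevelled 4 mm
- seat (a point): on the shaft axis in the pocket's plain face (35 mm along the housing's y), axes as housing. A distance piece belongs between this face and the collar, at y from 0 to minus the shaft's joint value, legs along -z, its y parallel to this y (either way round). Fully down, astride the 25 mm shaft, its origin is at x = 0, z = -27.5 mm. The open hood leans over the pocket, so the way in is slanting, along z
- collar_face (a point): centre of that face of the shaft's collar (56 mm across, 12 mm thick) which looks at the plain face; on the shaft axis, moves with the shaft; axes as housing
- shaft (a joint): how far shaft, collar and coupling are pulled out along the unit's -y, m. 0 = fully in, collar on the plain face; the gap between plain face and collar equals this value. The outer stop is hidden inside the bearing cap, anywhere from 10.5 to 21.5 mm, different each time: it must be felt. The shaft slides with about 2.5 N of friction and stays where left; starts at 4 to 8 mm
- coupling: coupling flange on the shaft's outer (-y) end, rigid with shaft and collar: steel disc 76 mm in diameter, 18 mm thick, from y = -136 to -154 mm in this frame; 25 mm shaft on its inner side (45 mm free to the cap when fully in), 42 mm boss 6 mm long on its outer side, shaft end at y = -169. Origin on the shaft axis, at the housing's origin when fully in; axes as housing
- bearing_cap: fixed round bearing barrel (72 mm across) and end cap (82 mm) on the unit's -y side, from y = -40 to -91 mm; holds the hidden outer stop of the shaft. Origin and axes as housing
- hood (a joint): opening angle of the sheet-steel hood hinged over the pocket, rad: 0 = shut, held by the catch; starts 1.6 to 1.85, limit 2.0. It stands open by itself; the hinge is damped, so tipped forward it sinks slowly until, 0.11 rad from shut, a bead on its front rests on a spring ball catch. Pressing it past takes about 10 N near the lip; it then snaps home
- hood_hinge (a point): middle of the hood's hinge pin, along y, at x = 60, y = 15, z = 40 mm of the housing. Axes turn with the hood (shut: parallel to housing; it opens by turning about +y): -x to the hood's front edge, z out of its top. The hood is a hollow box open underneath, walls 3 mm: 116 mm from pin to front edge, 86 mm wide, centred here, outside of its top plate 46 mm above the pin
- hood_lip (a point): middle of the top of the thumb lip (50 mm wide, sticks out 14 mm) at the hood's front edge, level with its top plate: 122 mm from the pin along the hood's -x, 46 mm along its z. Axes as hood_hinge
- spacer_8: steel distance piece, a flat fork 8 mm thick, 58 mm wide, 103.5 mm high, about 0.14 kg. Origin: middle between its feet; x along its width, y through its thickness, z up. Two legs with bevelled feet, a 30 mm wide slot between them 40 mm deep; shoulder to z = 57; above it the tab, 32 mm wide, z = 57 to 103.5 mm, to hold it by. Stands in its slot of the rack
- spacer_12: steel distance piece, a flat fork 12 mm thick, 58 mm wide, 103.5 mm high, about 0.18 kg. Origin: middle between its feet; x along its width, y through its thickness, z up. Two legs with bevelled feet, a 30 mm wide slot between them 40 mm deep; shoulder to z = 57; above it the tab, 32 mm wide, z = 57 to 103.5 mm, to hold it by. Stands in its slot of the rack
- spacer_16: steel distance piece, a flat fork 16 mm thick, 58 mm wide, 103.5 mm high, about 0.23 kg. Origin: middle between its feet; x along its width, y through its thickness, z up. Two legs with bevelled feet, a 30 mm wide slot between them 40 mm deep; shoulder to z = 57; above it the tab, 32 mm wide, z = 57 to 103.5 mm, to hold it by. Stands in its slot of the rack
- rack: fixed wooden rack, 80 (x) x 176 (y) x 42 mm; origin: centre of its underside. Slots for the 8, 12 and 16 mm pieces at y = +55, 0 and -55 mm, each 2.2 mm wider than its piece, 61 mm long in x, floor 10 mm above the bench, 32 mm deep. The pieces' axes are parallel to the rack's
- screwdriver: bystander, to be left where it lies: screwdriver with a red handle, 233 mm long, 27 mm thick, lying
- wood_block: bystander, to be left where it lies: upright tapered beech block, 35 x 80 x 150 mm high, origin under its middle
- channel: bystander, to be left where it lies: rusty steel channel, 40 x 150 x 42 mm
- try_square: bystander, to be left where it lies: try square, 90 x 125 x 16 mm, lying
Mind the look-alikes: they are no part of the job. Leave any blue or turquoise look-alike of the wood_block alone.

How it is judged:
On the way, in this order (a step that is already met when the one before it is completed fails the run):
1. the shaft has been pushed fully in (collar against the plain face) (value of joint shaft below 0.0015 m), for 0.1 s.
2. the shaft has been pulled fully out against its hidden stop, pressing on it with more than 1 N (value of joint shaft above 0.008 m and contact force between coupling and bearing_cap above 1 N).
3. a distance piece sits astride the shaft, fully down, between the plain face and the collar (((x of spacer_8 in the frame of seat between -0.007 and 0.007 m and y of spacer_8 in the frame of seat between -0.024 and 0 m and z of spacer_8 in the frame of seat between -0.032 and -0.0235 m and y of spacer_8 in the frame of collar_face above 0 m and angle between the z axis of spacer_8 and the z axis of seat, either way round below 0.16 rad and angle between the y axis of spacer_8 and the y axis of seat, either way round below 0.16 rad) or (x of spacer_12 in the frame of seat between -0.007 and 0.007 m and y of spacer_12 in the frame of seat between -0.024 and 0 m and z of spacer_12 in the frame of seat between -0.032 and -0.0235 m and y of spacer_12 in the frame of collar_face above 0 m and angle between the z axis of spacer_12 and the z axis of seat, either way round below 0.16 rad and angle between the y axis of spacer_12 and the y axis of seat, either way round below 0.16 rad) or (x of spacer_16 in the frame of seat between -0.007 and 0.007 m and y of spacer_16 in the frame of seat between -0.024 and 0 m and z of spacer_16 in the frame of seat between -0.032 and -0.0235 m and y of spacer_16 in the frame of collar_face above 0 m and angle between the z axis of spacer_16 and the z axis of seat, either way round below 0.16 rad and angle between the y axis of spacer_16 and the y axis of seat, either way round below 0.16 rad))), for 0.2 s.
4. the shaft has been pushed in until the collar nips the distance piece (less than 1.8 mm of play left between them) (((x of spacer_8 in the frame of seat between -0.007 and 0.007 m and y of spacer_8 in the frame of seat between -0.024 and 0 m and z of spacer_8 in the frame of seat between -0.032 and -0.0235 m and y of spacer_8 in the frame of collar_face above 0 m and angle between the z axis of spacer_8 and the z axis of seat, either way round below 0.16 rad and angle between the y axis of spacer_8 and the y axis of seat, either way round below 0.16 rad and value of joint shaft below 0.0098 m) or (x of spacer_12 in the frame of seat between -0.007 and 0.007 m and y of spacer_12 in the frame of seat between -0.024 and 0 m and z of spacer_12 in the frame of seat between -0.032 and -0.0235 m and y of spacer_12 in the frame of collar_face above 0 m and angle between the z axis of spacer_12 and the z axis of seat, either way round below 0.16 rad and angle between the y axis of spacer_12 and the y axis of seat, either way round below 0.16 rad and value of joint shaft below 0.0138 m) or (x of spacer_16 in the frame of seat between -0.007 and 0.007 m and y of spacer_16 in the frame of seat between -0.024 and 0 m and z of spacer_16 in the frame of seat between -0.032 and -0.0235 m and y of spacer_16 in the frame of collar_face above 0 m and angle between the z axis of spacer_16 and the z axis of seat, either way round below 0.16 rad and angle between the y axis of spacer_16 and the y axis of seat, either way round below 0.16 rad and value of joint shaft below 0.0178 m))).
5. the shaft has been pulled back out against its stop (more than 1 N), 1.8 to 7 mm from where the distance piece stops it (((x of spacer_8 in the frame of seat between -0.007 and 0.007 m and y of spacer_8 in the frame of seat between -0.024 and 0 m and z of spacer_8 in the frame of seat between -0.032 and -0.0235 m and y of spacer_8 in the frame of collar_face above 0 m and angle between the z axis of spacer_8 and the z axis of seat, either way round below 0.16 rad and angle between the y axis of spacer_8 and the y axis of seat, either way round below 0.16 rad and value of joint shaft between 0.0098 and 0.015 m and contact force between coupling and bearing_cap above 1 N) or (x of spacer_12 in the frame of seat between -0.007 and 0.007 m and y of spacer_12 in the frame of seat between -0.024 and 0 m and z of spacer_12 in the frame of seat between -0.032 and -0.0235 m and y of spacer_12 in the frame of collar_face above 0 m and angle between the z axis of spacer_12 and the z axis of seat, either way round below 0.16 rad and angle between the y axis of spacer_12 and the y axis of seat, either way round below 0.16 rad and value of joint shaft between 0.0138 and 0.019 m and contact force between coupling and bearing_cap above 1 N) or (x of spacer_16 in the frame of seat between -0.007 and 0.007 m and y of spacer_16 in the frame of seat between -0.024 and 0 m and z of spacer_16 in the frame of seat between -0.032 and -0.0235 m and y of spacer_16 in the frame of collar_face above 0 m and angle between the z axis of spacer_16 and the z axis of seat, either way round below 0.16 rad and angle between the y axis of spacer_16 and the y axis of seat, either way round below 0.16 rad and value of joint shaft between 0.0178 and 0.023 m and contact force between coupling and bearing_cap above 1 N))).
At the end, for the whole second after the job is handed in: Hood shut past its catch (within 0.03 rad); one distance piece astride the shaft between plain face and collar, fully down (4 mm) and straight (9 degrees), leaving 1.8 to 7 mm of float; the other two in their rack slots; all at rest (value of joint hood below 0.03 rad and velocity of joint hood below 0.05 rad/s and ((x of spacer_8 in the frame of seat between -0.007 and 0.007 m and y of spacer_8 in the frame of seat between -0.024 and 0 m and z of spacer_8 in the frame of seat between -0.032 and -0.0235 m and y of spacer_8 in the frame of collar_face above 0 m and angle between the z axis of spacer_8 and the z axis of seat, either way round below 0.16 rad and angle between the y axis of spacer_8 and the y axis of seat, either way round below 0.16 rad and value of joint shaft between 0.007 and 0.015 m and linear speed of spacer_8 below 0.02 m/s and x of spacer_12 in the frame of rack between -0.006 and 0.006 m and y of spacer_12 in the frame of rack between -0.006 and 0.006 m and z of spacer_12 in the frame of rack between 0.005 and 0.016 m and x of spacer_16 in the frame of rack between -0.006 and 0.006 m and y of spacer_16 in the frame of rack between -0.061 and -0.049 m and z of spacer_16 in the frame of rack between 0.005 and 0.016 m) or (x of spacer_12 in the frame of seat between -0.007 and 0.007 m and y of spacer_12 in the frame of seat between -0.024 and 0 m and z of spacer_12 in the frame of seat between -0.032 and -0.0235 m and y of spacer_12 in the frame of collar_face above 0 m and angle between the z axis of spacer_12 and the z axis of seat, either way round below 0.16 rad and angle between the y axis of spacer_12 and the y axis of seat, either way round below 0.16 rad and value of joint shaft between 0.011 and 0.019 m and linear speed of spacer_12 below 0.02 m/s and x of spacer_8 in the frame of rack between -0.006 and 0.006 m and y of spacer_8 in the frame of rack between 0.049 and 0.061 m and z of spacer_8 in the frame of rack between 0.005 and 0.016 m and x of spacer_16 in the frame of rack between -0.006 and 0.006 m and y of spacer_16 in the frame of rack between -0.061 and -0.049 m and z of spacer_16 in the frame of rack between 0.005 and 0.016 m) or (x of spacer_16 in the frame of seat between -0.007 and 0.007 m and y of spacer_16 in the frame of seat between -0.024 and 0 m and z of spacer_16 in the frame of seat between -0.032 and -0.0235 m and y of spacer_16 in the frame of collar_face above 0 m and angle between the z axis of spacer_16 and the z axis of seat, either way round below 0.16 rad and angle between the y axis of spacer_16 and the y axis of seat, either way round below 0.16 rad and value of joint shaft between 0.015 and 0.023 m and linear speed of spacer_16 below 0.02 m/s and x of spacer_8 in the frame of rack between -0.006 and 0.006 m and y of spacer_8 in the frame of rack between 0.049 and 0.061 m and z of spacer_8 in the frame of rack between 0.005 and 0.016 m and x of spacer_12 in the frame of rack between -0.006 and 0.006 m and y of spacer_12 in the frame of rack between -0.006 and 0.006 m and z of spacer_12 in the frame of rack between 0.005 and 0.016 m))); the robot touches nothing.
It fails at once if another thing on the bench is moved more than 40 mm (distance of any of screwdriver, wood_block, channel, try_square from where it was at the start of the episode above 0.04 m).
It also fails if it takes over 72 s, if anything falls off the work surface, if the arm or the gripper's body presses on something with over 40 N, if the wrist force passes 120 N, or if a joint passes its speed limit or range.

## Working session

There is one attempt and no reset: what is moved stays moved. The work goes in short steps, Python scripts to look and compute and a tool call to move; the robot and the scene stay as the last step left them, time stands still between calls to the robot, and variables do not carry over. Pictures are saved under pics/ and viewed, and the job is handed in when it is done.

Besides the shell and the picture viewer there is one more tool, called after "Request:" as name(argument=value, ...), one argument or row to a line, values as JSON. send_rows: Moves the arm, as the interface text tells. Its arguments: {"type":"object","properties":{"motion":{"type":"array"},"grip_force":{"type":"number"}},"required":["motion"]}

```bash
ls; mkdir -p pics
python3 - <<'E'
from cell import *
import cv2
print(sense())
for n in ["side","top","wrist"]:
    s=snapshot(n); print(n,s["mtx"],s["eye"],s["attitude"],[k for k in s])
    cv2.imwrite(f"pics/{n}0.png",s["color"][:,:,::-1])
E
```

```text
pics
{'time_s': 0.0, 'joint_pos': array([1.13472263e+00, 3.78092185e-01, 7.95927069e-02, 1.27439978e+00,
       1.77146732e-05, 1.46047878e+00]), 'qd': array([ 0.00081625, -0.00092973,  0.00080501,  0.00171487,  0.00086316,
       -0.00012752]), 'effort': array([-5.25890919e-04, -4.63602805e+01,  2.69875610e+01,  2.08182464e-02,
       -3.67803368e-04, -8.02259272e-07]), 'tcp_pos': array([0.18373704, 0.5441678 , 0.24133138]), 'tcp_rot': array([-1.68953746,  1.56869332, -2.01529363]), 'force': array([-0.4828699 ,  0.36746574, -0.43824296]), 'wrist_torque': array([ 0.00823357,  0.03095535, -0.06235659]), 'gripper_width': 1.0000967325118588}
side [[432.00522041   0.         258.32414158]
 [  0.         432.00522041 190.7280654 ]
 [  0.           0.           1.        ]] [ 0.07795526 -0.74890615  0.84466833] [ 0.87084306  0.00418514 -0.61534012] ['color', 'mtx', 'eye', 'attitude']
top [[350.94410163   0.         258.57433619]
 [  0.         350.94410163 192.56428338]
 [  0.           0.           1.        ]] [ 0.37496988 -0.08858878  1.04122897] [ 0.21098658  0.00403827 -1.50917737] ['color', 'mtx', 'eye', 'attitude']
wrist [[302.07621031   0.         256.5917944 ]
 [  0.         302.07621031 193.78807579]
 [  0.           0.           1.        ]] [0.12050302 0.56559729 0.37336282] [-2.68567458e-01  4.04353812e-04  1.24540137e+00] ['color', 'mtx', 'eye', 'attitude']
```

View pics/side0.png

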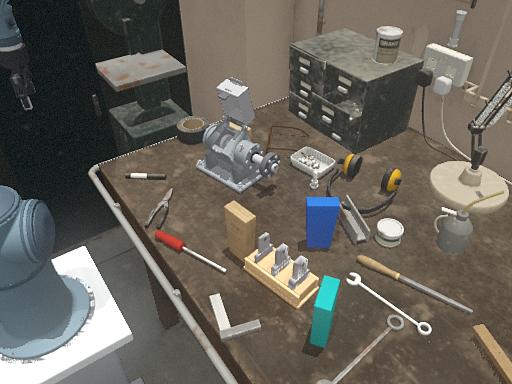

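View pics/top0.png

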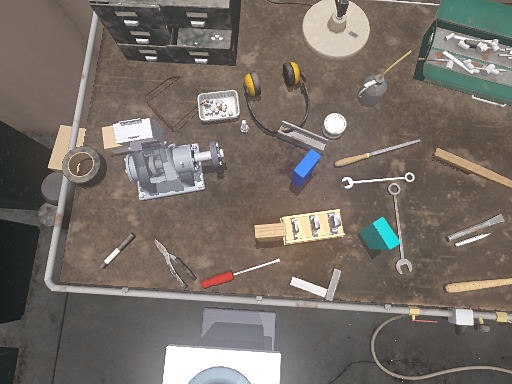

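View pics/wrist0.png

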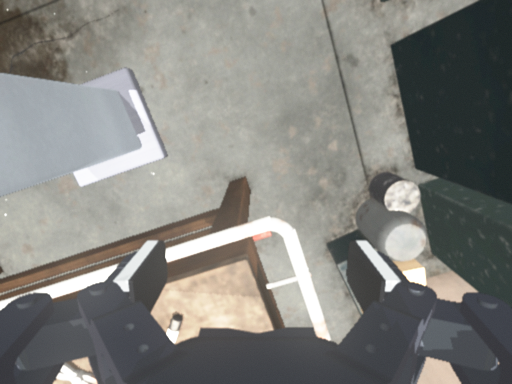

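```bash
cat > h.py <<'E'
import numpy as np, cv2
from scipy.spatial.transform import Rotation as Rn
from scipy.optimize import least_squares
def R(r): return Rn.from_euler('xyz',r).as_matrix()
def proj(s,P):
    P=np.atleast_2d(P); c=(P-s["eye"])@R(s["attitude"])
    return np.stack([s["mtx"][0,0]*c[:,0]/-c[:,2]+s["mtx"][0,2], s["mtx"][1,1]*-c[:,1]/-c[:,2]+s["mtx"][1,2]],1)
def back(s,uv,z):
    uv=np.atleast_2d(uv).astype(float)
    d=np.stack([(uv[:,0]-s["mtx"][0,2])/s["mtx"][0,0],-(uv[:,1]-s["mtx"][1,2])/s["mtx"][1,1],-np.ones(len(uv))],1)@R(s["attitude"]).T
    return s["eye"]+d*((z-s["eye"][2])/d[:,2])[:,None]
def crop(img,x0,y0,x1,y1,k,name):
    c=cv2.resize(img[y0:y1,x0:x1,::-1],None,fx=k,fy=k,interpolation=cv2.INTER_CUBIC)
    for x in range((x0+9)//10*10,x1,10): 
        cv2.line(c,((x-x0)*k,0),((x-x0)*k,6 if x%50 else 14),(0,255,255),1)
        if x%20==0: cv2.putText(c,str(x),((x-x0)*k,24),0,.35,(0,255,255),1)
    for y in range((y0+9)//10*10,y1,10):
        cv2.line(c,(0,(y-y0)*k),(6 if y%50 else 14,(y-y0)*k),(0,255,255),1)
        if y%20==0: cv2.putText(c,str(y),(16,(y-y0)*k+4),0,.35,(0,255,255),1)
    cv2.imwrite("pics/"+name,c)
def T(R_,p): 
    M=np.eye(4); M[:3,:3]=R_; M[:3,3]=p; return M
def ap(M,P): return np.atleast_2d(P)@M[:3,:3].T+M[:3,3]
def unit(x,y,yaw): return T(Rn.from_euler('z',yaw).as_matrix(),[x,y,0])
def housing(U): return U@T(Rn.from_euler('y',-0.5).as_matrix(),[0,0,.092])
E
python3 - <<'E'
from cell import *
from h import *
import pickle
s={n:snapshot(n) for n in["side","top"]}
pickle.dump(s,open("s0.pkl","wb"))
crop(s["top"]["color"],95,100,245,215,5,"t_unit.png")
crop(s["side"]["color"],180,60,310,200,5,"s_unit.png")
crop(s["top"]["color"],245,195,355,255,7,"t_rack.png")
crop(s["side"]["color"],215,190,345,310,5,"s_rack.png")
E
```

```text
(no output)
```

View pics/t_unit.png

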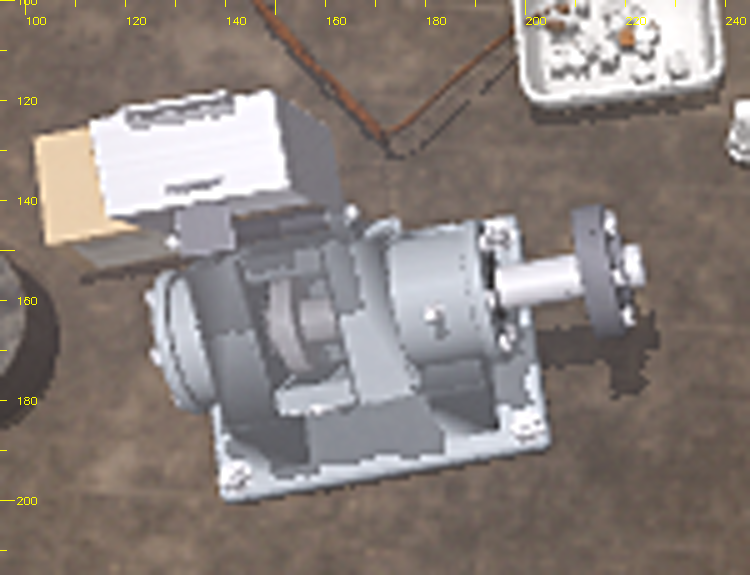

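View pics/s_unit.png

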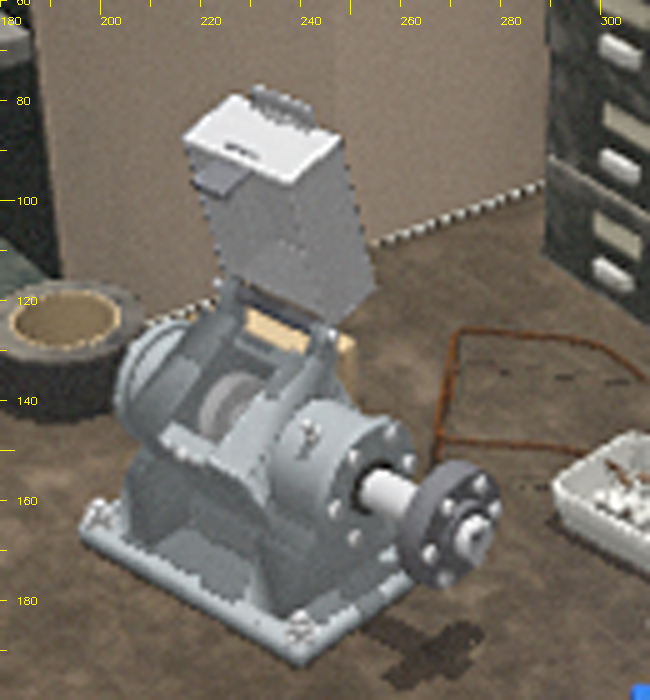

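View pics/t_rack.png

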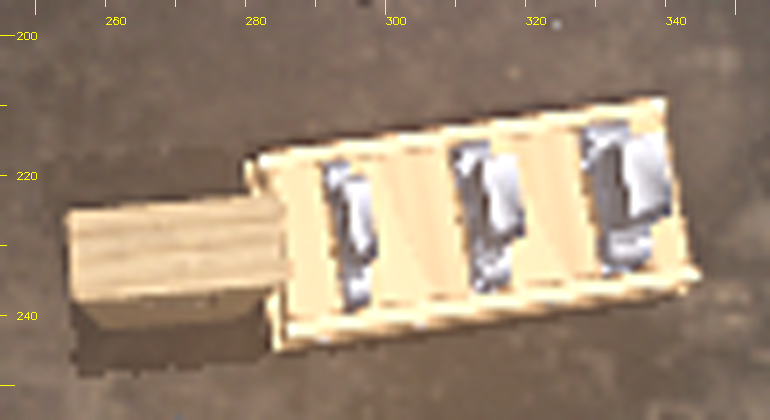

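View pics/s_rack.png

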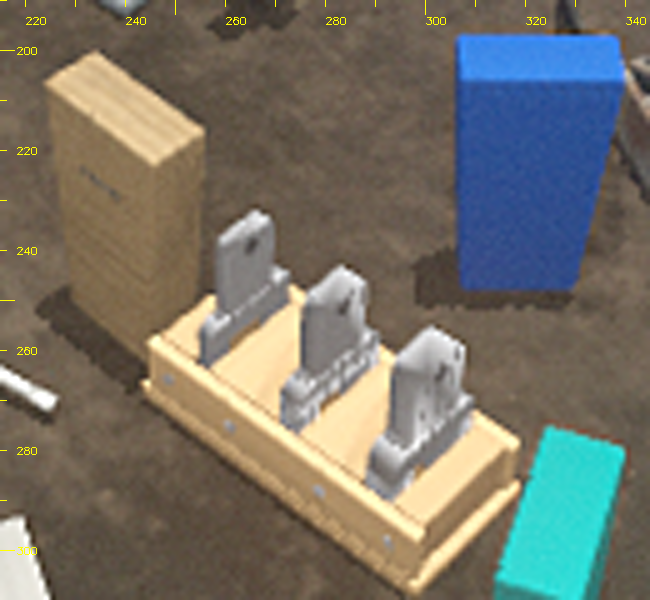

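```bash
cat > fit.py <<'E'
from h import *
import pickle
s=pickle.load(open("s0.pkl","rb"))
def hood(H,a): return H@T(Rn.from_euler('y',a).as_matrix(),[.06,.015,.04])
# (cam, uv, frame, pt)
obs=[("top",(139,200),"U",(-.075,.1,0)),("top",(204.6,189),"U",(-.075,-.1,0)),
("side",(194.5,167.5),"U",(-.075,.1,.0)),("side",(238,193),"U",(-.075,-.1,0)),
("top",(113,124.5),"D",(-.116,.043,.046)),("top",(149.5,118.5),"D",(-.116,-.043,.046)),
("side",(225,79),"D",(-.116,.043,.046)),("side",(247.5,88),"D",(-.116,-.043,.046)),
("top",(223.8,152.5),"C",(0,-.169,0)),("side",(274.5,167),"C",(0,-.169,0)),
]
def frames(p):
    U=unit(*p[:3]);H=housing(U);D=hood(H,p[4]);C=H@T(np.eye(3),[0,-p[3],0])
    return dict(U=U,H=H,D=D,C=C)
def res(p):
    F=frames(p)
    return np.concatenate([proj(s[c],ap(F[f],q))[0]-uv for c,uv,f,q in obs])
r=least_squares(res,[.5,.2,0,.006,1.7],x_scale=[.1,.1,.1,.01,.1])
print(r.x); print(r.fun.reshape(-1,2).round(1))
p=r.x; F=frames(p)
print("axis world",ap(F["H"],[[0,0,0],[0,-.145,0]]))
def draw(cam,img):
    def poly(f,P,col):
        P=ap(F[f],P); a=[]
        for i in range(len(P)-1): 
            a.append(P[i]);a.append(P[i+1])
        q=proj(s[cam],np.array(a))
        for i in range(0,len(q),2): cv2.line(img,tuple((q[i]*k-o).astype(int)),tuple((q[i+1]*k-o).astype(int)),col,1)
    box=lambda x0,x1,y0,y1,z:[(x0,y0,z),(x1,y0,z),(x1,y1,z),(x0,y1,z),(x0,y0,z)]
    t=np.linspace(0,2*np.pi,40)
    cir=lambda r,y:np.stack([r*np.cos(t),0*t+y,r*np.sin(t)],1)
    poly("U",box(-.075,.075,-.1,.1,.0),(0,255,0));poly("U",box(-.075,.075,-.1,.1,.014),(0,255,0))
    poly("D",box(-.116,-0.116,-.043,.043,.046)[:3],(0,0,255))
    poly("D",[(-.116,-.043,.046),(-.116,.043,.046),(-.116,.043,0),(-.116,-.043,0),(-.116,-.043,.046)],(0,0,255))
    poly("D",box(-.13,-.116,-.025,.025,.046),(0,0,255))
    poly("C",cir(.038,-.136),(255,0,255));poly("C",cir(.038,-.154),(255,0,255))
    poly("H",cir(.041,-.091),(255,255,0));
    poly("H",box(-.031,.031,-.008,.035,.03),(0,255,255))
    poly("C",cir(.028,.035),(255,0,255))
for cam,b in(("top",(95,100,245,215)),("side",(180,60,310,200))):
    k=5;o=np.array(b[:2])*k
    img=cv2.resize(s[cam]["color"][b[1]:b[3],b[0]:b[2],::-1],None,fx=k,fy=k)
    draw(cam,img); cv2.imwrite(f"pics/fit_{cam}.png",img)
E
python3 fit.py
```

```text
[0.64884293 0.20689936 0.22013777 0.00628689 1.77412262]
[[ 0.3 -0.5]
 [ 0.3  0.3]
 [ 0.2 -0.1]
 [ 1.   1.1]
 [-0.7 -0.3]
 [-0.2  0.2]
 [ 0.3 -0.4]
 [-0.9 -0.4]
 [-0.9  0.1]
 [ 0.4  1.6]]
axis world [[0.64884293 0.20689936 0.092     ]
 [0.68050572 0.06539859 0.092     ]]
```

View pics/fit_top.png

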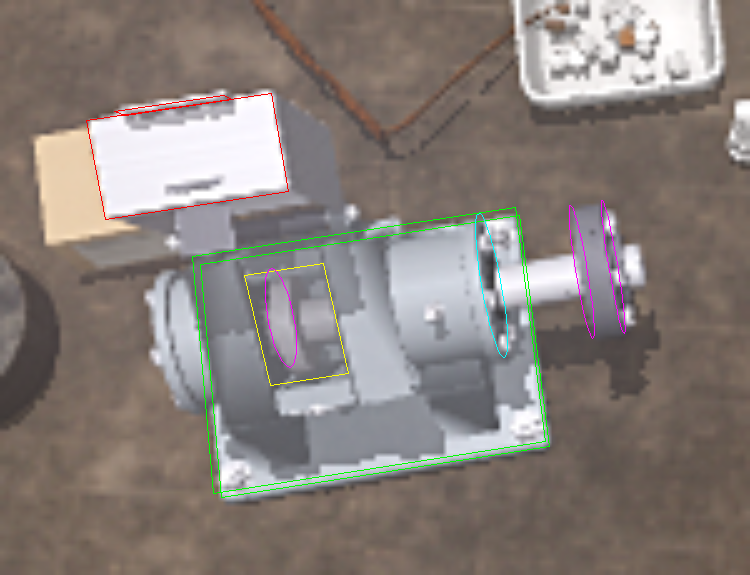

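View pics/fit_side.png

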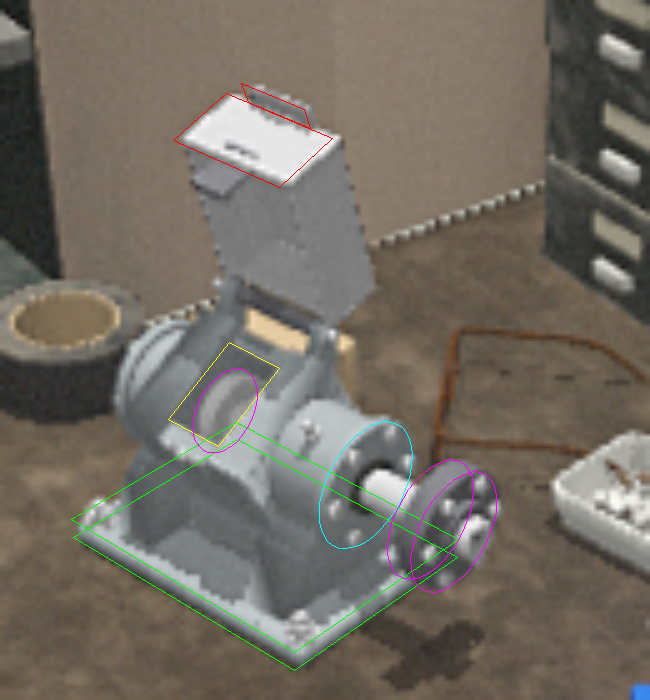

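```bash
cat > fitr.py <<'E'
from h import *
import pickle
s=pickle.load(open("s0.pkl","rb"))
obs=[("top",(283,218),(.04,.088,.042)),("top",(338.5,209.2),(.04,-.088,.042)),("top",(343.5,235),(-.04,-.088,.042)),("top",(286,242.5),(-.04,.088,.042)),
("side",(245.5,258),(-.04,.088,.042)),("side",(299,297.5),(-.04,-.088,.042)),("side",(318,277.5),(.04,-.088,.042))]
def res(p): 
    U=unit(*p); return np.concatenate([proj(s[c],ap(U,q))[0]-uv for c,uv,q in obs])
r=least_squares(res,[.35,-.2,.15],x_scale=[.1,.1,.1]);p=r.x
print(p); print(r.fun.reshape(-1,2).round(1))
U=unit(*p)
for i,(t,y) in enumerate(((8,.055),(12,0),(16,-.055))): print(t,ap(U,[0,y,.01])[0].round(4))
for cam,b in(("top",(245,195,355,255)),("side",(215,190,345,310))):
    k=6;o=np.array(b[:2])*k
    img=cv2.resize(s[cam]["color"][b[1]:b[3],b[0]:b[2],::-1],None,fx=k,fy=k)
    def pl(P,col): cv2.polylines(img,[(proj(s[cam],ap(U,P))*k-o).astype(int)],True,col,1)
    for z in(0,.042): pl([(-.04,-.088,z),(-.04,.088,z),(.04,.088,z),(.04,-.088,z)],(0,255,0))
    for t,y in((8,.055),(12,0),(16,-.055)):
        t/=2000
        pl([(-.016,y-t,.1135),(-.016,y+t,.1135),(.016,y+t,.1135),(.016,y-t,.1135)],(255,0,255))
        pl([(-.029,y-t,.067),(-.029,y+t,.067),(.029,y+t,.067),(.029,y-t,.067)],(255,0,0))
    cv2.imwrite(f"pics/fitr_{cam}.png",img)
print(R([-1.68953746,  1.56869332, -2.01529363]).round(3))
E
python3 fitr.py
```

```text
[ 0.50308879 -0.23133222  0.20353657]
[[-3.  -2.4]
 [ 1.9 -2.2]
 [ 2.2 -0.4]
 [-1.6  0.9]
 [-3.5  0. ]
 [-0.7  1.7]
 [ 2.   0.6]]
8 [ 0.492  -0.1775  0.01  ]
12 [ 0.5031 -0.2313  0.01  ]
16 [ 0.5142 -0.2852  0.01  ]
[[-0.001  0.32   0.947]
 [-0.002  0.947 -0.32 ]
 [-1.    -0.002 -0.   ]]
```

View pics/fitr_top.png

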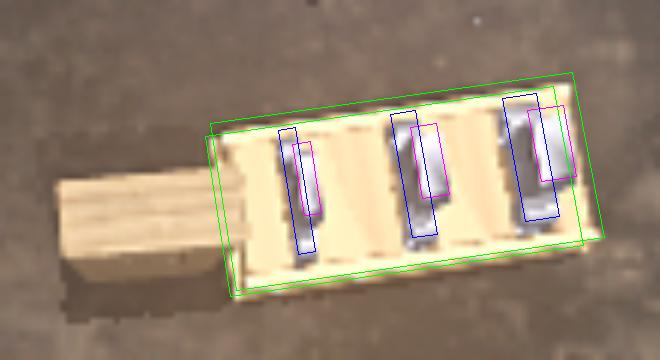

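View pics/fitr_side.png

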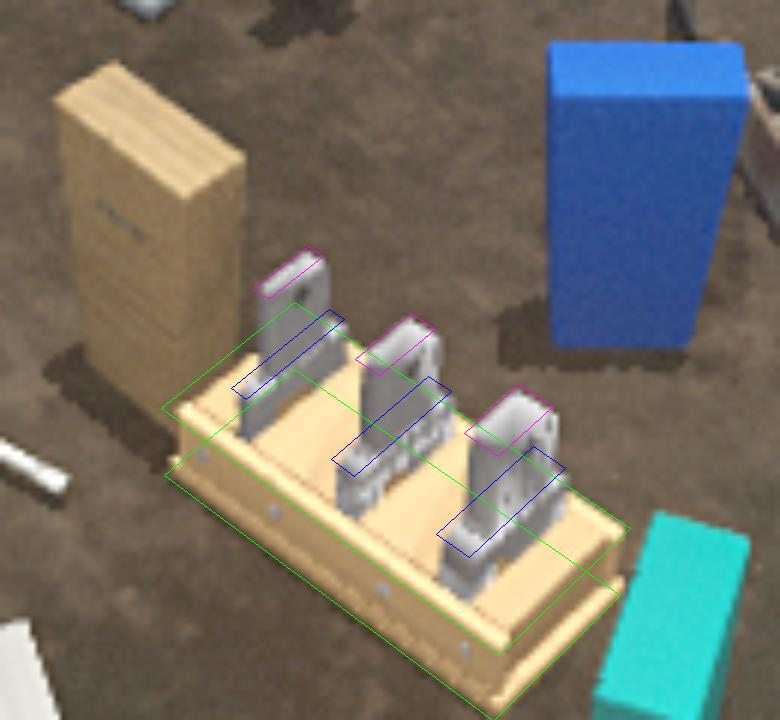

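```bash
python3 - <<'E'
src=open('fitr.py').read()
a=src.index("obs=[");b=src.index("def res")
new='''
tb=lambda y,t,sx,sy:(sx*.016,y+sy*t/2000,.1135)
obs=[("top",(314,217.1),tb(0,12,1,1)),("top",(318.1,216.7),tb(0,12,1,-1)),("top",(319.7,228.1),tb(0,12,-1,-1)),("top",(316,229.3),tb(0,12,-1,1)),
("top",(333.1,215),tb(-.055,16,1,1)),("top",(338.9,214),tb(-.055,16,1,-1)),("top",(340.7,225.3),tb(-.055,16,-1,-1)),("top",(335.7,226.7),tb(-.055,16,-1,1)),
("top",(294.7,220.7),tb(.055,8,1,1)),("top",(297,220.1),tb(.055,8,1,-1)),("top",(299,230.7),tb(.055,8,-1,-1)),("top",(296.7,232.4),tb(.055,8,-1,1)),
("side",(258,238.3),tb(.055,8,-1,1)),("side",(266.7,231.7),tb(.055,8,1,1)),
("side",(275.5,250),tb(0,12,-1,1)),("side",(283.5,242.8),tb(0,12,1,1)),("side",(288.3,245.3),tb(0,12,1,-1)),
("side",(293.3,262),tb(-.055,16,-1,1)),("side",(301.3,254.7),tb(-.055,16,1,1)),("side",(307.8,257.5),tb(-.055,16,1,-1)),("side",(299.7,264.5),tb(-.055,16,-1,-1))]
'''
open('fitr.py','w').write(src[:a]+new+src[b:])
E
python3 fitr.py
```

```text
[ 0.50191443 -0.232609    0.21680066]
[[-0.2 -0.3]
 [ 0.1 -0.6]
 [ 0.8 -0.2]
 [ 0.  -0.7]
 [ 0.2 -1.3]
 [ 0.3 -1.2]
 [ 0.9 -0.7]
 [ 0.  -1.2]
 [-0.6 -0.9]
 [ 0.1 -0.7]
 [ 0.3  0.6]
 [-0.4 -0.7]
 [-1.   0.7]
 [-0.6  0. ]
 [-1.2  0.5]
 [-0.1 -0. ]
 [-0.9  0.1]
 [-0.7  0.7]
 [ 0.3 -0.2]
 [-0.5  0.7]
 [-1.3  2. ]]
8 [ 0.4901 -0.1789  0.01  ]
12 [ 0.5019 -0.2326  0.01  ]
16 [ 0.5137 -0.2863  0.01  ]
[[-0.001  0.32   0.947]
 [-0.002  0.947 -0.32 ]
 [-1.    -0.002 -0.   ]]
```

View pics/fitr_top.png

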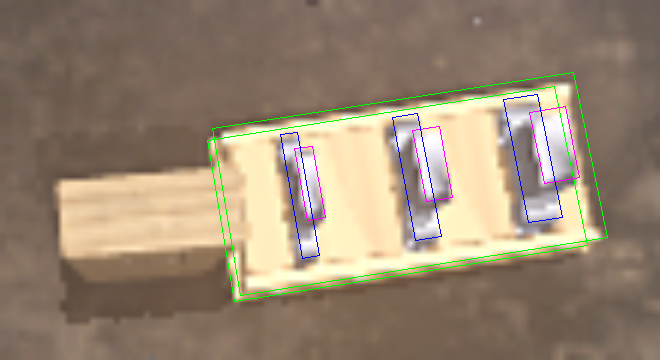

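View pics/fitr_side.png

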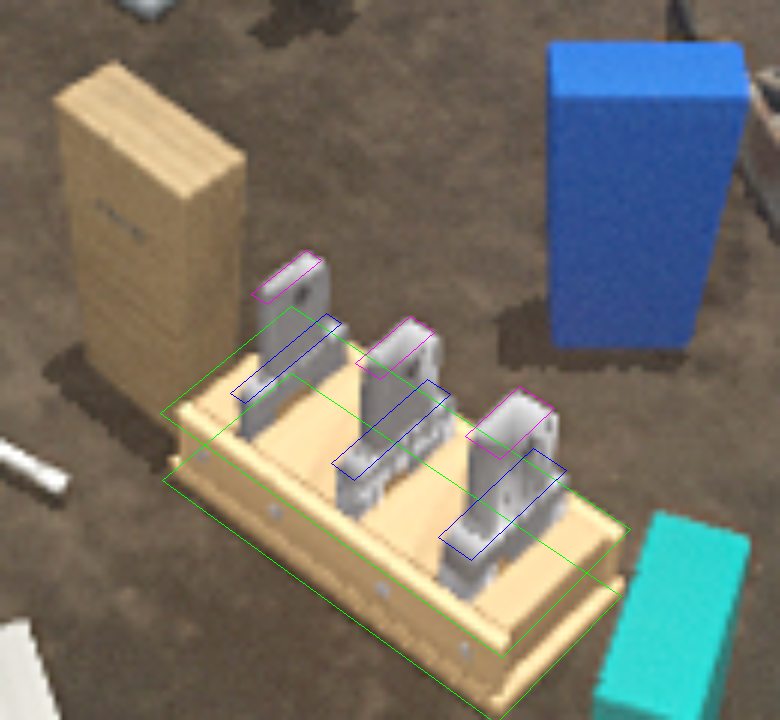

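Request:
send_rows(
  motion=[
    {"slide": [0,-0.041,0.045],"turn": 0,"fingers": 1},
    {"slide": [0,-0.041,0.045],"turn": 0,"fingers": 1},
    {"slide": [0,-0.041,0.045],"turn": 0,"fingers": 1},
    {"slide": [0,-0.041,0.045],"turn": 0,"fingers": 1},
    {"slide": [0,-0.041,0.045],"turn": 0,"fingers": 1},
  ],
)

```text
time_s: 0.88
tcp_pos: [0.3322, 0.2769, 0.2424]
tcp_rot: [0.744, 1.57, 0.419]
force: [0.4, 0.1, 0.4]
gripper_width: 1.003
```

Request:
send_rows(
  motion=[
    {"slide": [0,-0.041,0.045],"turn": 0,"fingers": 1},
    {"slide": [0,-0.041,0.045],"turn": 0,"fingers": 1},
    {"slide": [0,-0.041,0.045],"turn": -10.4,"fingers": 1},
    {"slide": [0,-0.041,0.045],"turn": -10.4,"fingers": 1},
    {"slide": [0,0,0],"turn": -10.5,"fingers": 1},
  ],
)

```text
time_s: 1.5
tcp_pos: [0.4537, 0.0791, 0.2423]
tcp_rot: [-0.587, 1.569, -0.404]
force: [-0.4, -0.3, -0.3]
gripper_width: 1.001
```

```bash
cat >> h.py <<'E'
def go(target):
    "tool-frame slide from measured pose to world target"
    from cell import sense
    s=sense(); M=R(s["tcp_rot"]); d=M.T@(np.array(target)-s["tcp_pos"])
    print("t",round(s["time_s"],2),"pos",s["tcp_pos"].round(4),"ang y",np.degrees(np.arctan2(M[1,1],M[0,1])).round(2),"slide",d.round(4),"F",s["force"].round(1),"w",round(s["gripper_width"],3),"q",s["joint_pos"].round(2))
E
python3 - <<'E'
from h import *
go([.682,.0595,.19])
E
```

```text
t 1.5 pos [0.4537 0.0791 0.2423] ang y 100.47 slide [ 0.0526 -0.0607  0.2209] F [-0.4 -0.3 -0.3] w 1.001 q [ 0.04  0.15 -0.23  1.2  -0.   -0.15]
```

Request:
send_rows(
  motion=[
    {"slide": [0,-0.015,0.055],"turn": -2,"fingers": 1},
    {"slide": [0,-0.015,0.055],"turn": 0,"fingers": 1},
    {"slide": [0,-0.015,0.055],"turn": 0,"fingers": 1},
    {"slide": [0.052,-0.01,0.05],"turn": 0,"fingers": 0.2},
    {"slide": [0,0,0],"turn": 0,"fingers": 0.2},
  ],
)

```text
time_s: 2.12
tcp_pos: [0.6654, 0.0723, 0.19]
tcp_rot: [2.932, 1.56, -3.134]
force: [-0.6, -0.4, -1.4]
gripper_width: 0.609
```

Run:
```python
from cell import *
from h import *
import pickle
go([.682,.0595,.19])
s={n:snapshot(n) for n in["side","wrist"]}
pickle.dump(s,open("s1.pkl","wb"))
cv2.imwrite("pics/w1.png",s["wrist"]["color"][:,:,::-1])
crop(s["side"]["color"],210,50,330,200,4,"s1.png")
```

```text
t 2.12 pos [0.6654 0.0723 0.19  ] ang y 102.43 slide [-0.0002 -0.016   0.0135] F [-0.6 -0.4 -1.4] w 0.609 q [ 0.01  0.6   0.31  1.29  0.   -0.2 ]
```

View pics/w1.png

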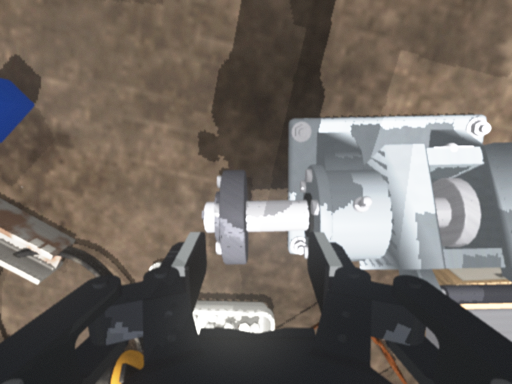

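View pics/s1.png

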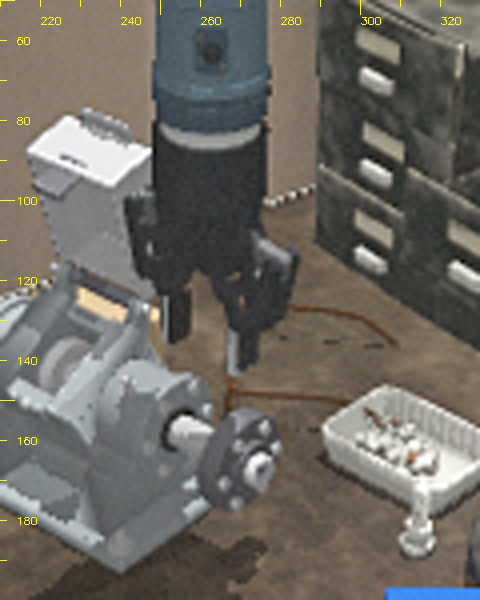

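```bash
cat > ov.py <<'E'
from fit import *
def overlay(sn,p,cam,b,k,name):
    F=frames(p); o=np.array(b[:2])*k
    img=cv2.resize(sn["color"][b[1]:b[3],b[0]:b[2],::-1],None,fx=k,fy=k)
    def poly(f,P,col): cv2.polylines(img,[(proj(sn,ap(F[f],P))*k-o).astype(int)],False,col,1)
    box=lambda x0,x1,y0,y1,z:[(x0,y0,z),(x1,y0,z),(x1,y1,z),(x0,y1,z),(x0,y0,z)]
    t=np.linspace(0,2*np.pi,40)
    cir=lambda r,y:np.stack([r*np.cos(t),0*t+y,r*np.sin(t)],1)
    poly("U",box(-.075,.075,-.1,.1,.0),(0,255,0));poly("U",box(-.075,.075,-.1,.1,.014),(0,255,0))
    poly("C",cir(.038,-.136),(255,0,255));poly("C",cir(.038,-.154),(255,0,255));poly("C",cir(.0125,-.169),(255,0,255))
    poly("H",cir(.041,-.091),(255,255,0));
    poly("H",box(-.031,.031,-.008,.035,.03),(0,255,255))
    poly("H",[(-.031,.035,.038),(.031,.035,.038)],(0,0,255));poly("H",[(-.031,-.008,.038),(.031,-.008,.038)],(0,0,255))
    poly("C",cir(.028,.035),(255,0,255));poly("C",cir(.028,.023),(255,0,255))
    cv2.imwrite("pics/"+name,img)
E
python3 - <<'E'
from ov import *
s1=pickle.load(open("s1.pkl","rb"))["wrist"]
print(s1["eye"],R(s1["attitude"]).round(3))
overlay(s1,p,"w",(190,90,512,290),2,"ow1.png")
E
```

```text
[0.64884293 0.20689936 0.22013777 0.00628689 1.77412262]
[[ 0.3 -0.5]
 [ 0.3  0.3]
 [ 0.2 -0.1]
 [ 1.   1.1]
 [-0.7 -0.3]
 [-0.2  0.2]
 [ 0.3 -0.4]
 [-0.9 -0.4]
 [-0.9  0.1]
 [ 0.4  1.6]]
axis world [[0.64884293 0.20689936 0.092     ]
 [0.68050572 0.06539859 0.092     ]]
[0.6005166  0.05769166 0.32588042] [[-0.216 -0.943 -0.253]
 [ 0.976 -0.208 -0.059]
 [ 0.003 -0.26   0.966]]
```

View pics/ow1.png

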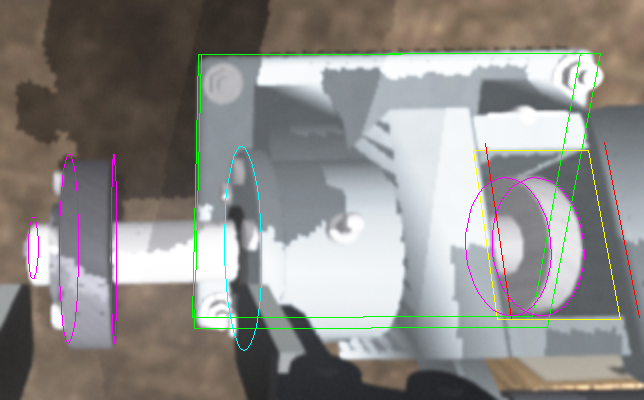

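Request:
send_rows(
  motion=[
    {"slide": [0,-0.016,0.014],"turn": -0.2,"fingers": 0.1},
    {"slide": [0.03,0,0],"turn": 0,"fingers": 0},
    {"slide": [0.026,0,0],"turn": 0,"fingers": 0},
    {"slide": [0.007,0,0],"turn": 0,"fingers": 0},
    {"slide": [0,0,0],"turn": 0,"fingers": 0},
  ],
)

```text
time_s: 2.85
tcp_pos: [0.683, 0.0602, 0.1367]
tcp_rot: [-0.147, 1.569, 0.074]
force: [0.7, -0.5, 0.5]
gripper_width: 0.497
```

Run:
```python
from cell import *
from h import *
import pickle
go([.683,.0595,.127])
s={n:snapshot(n) for n in["side","wrist"]}
pickle.dump(s,open("s2.pkl","wb"))
crop(s["wrist"]["color"],100,80,420,330,2,"w2.png")
crop(s["side"]["color"],210,50,330,200,4,"s2.png")
```

```text
t 2.85 pos [0.683  0.0602 0.1367] ang y 102.68 slide [ 0.0097 -0.0007 -0.0001] F [ 0.7 -0.5  0.5] w 0.497 q [-0.    0.65  0.25  1.17  0.   -0.23]
```

View pics/w2.png

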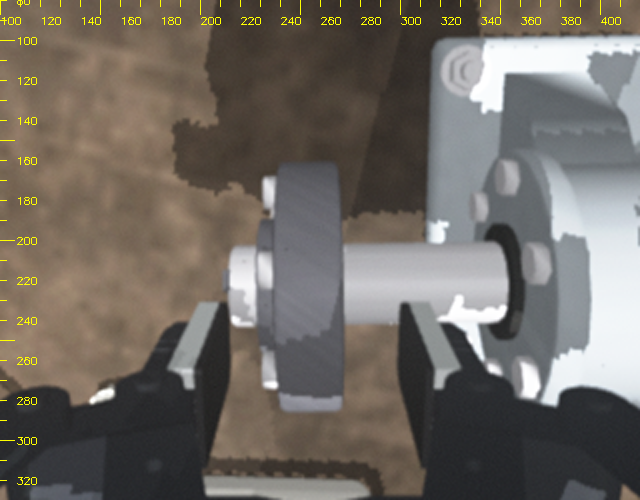

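View pics/s2.png

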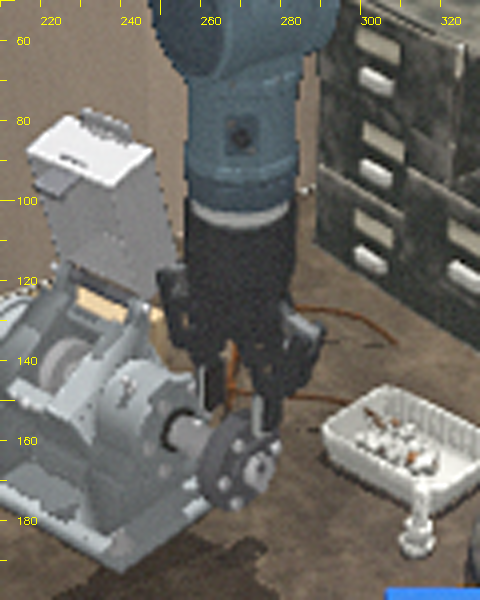

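Request:
send_rows(
  motion=[
    {"slide": [0.01,-0.003,0],"turn": 0,"fingers": 0},
    {"slide": [0,0,0],"turn": 0,"fingers": -1},
    {"slide": [0,0,0],"turn": 0,"fingers": -1},
    {"slide": [0,0,0],"turn": 0,"fingers": -1},
    {"slide": [0,0,0],"turn": 0,"fingers": -1},
  ],
  grip_force=40,
)

```text
time_s: 3.58
tcp_pos: [0.6832, 0.0573, 0.1244]
tcp_rot: [2.718, 1.57, 2.94]
force: [-1.2, 0.5, -1.8]
gripper_width: 0.201
```

Run:
```python
from cell import *
from h import *
import pickle
go([.683,.0595,.127])
s={n:snapshot(n) for n in["side","wrist"]}
crop(s["wrist"]["color"],100,80,420,330,2,"w3.png")
```

```text
t 3.58 pos [0.6832 0.0573 0.1244] ang y 102.7 slide [-0.0026  0.0022  0.0002] F [-1.2  0.5 -1.8] w 0.201 q [-0.01  0.66  0.23  1.15  0.   -0.23]
```

View pics/w3.png

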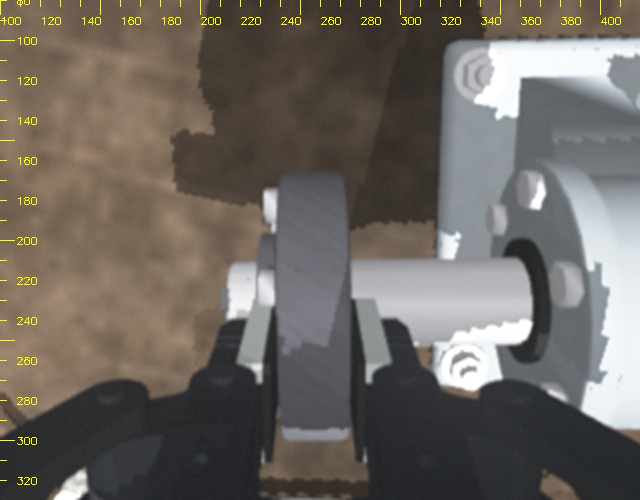

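Request:
send_rows(
  motion=[
    {"slide": [0,0.002,0],"turn": 0,"fingers": -1},
    {"slide": [0,0.002,0],"turn": 0,"fingers": -1},
    {"slide": [0,0,0],"turn": 0,"fingers": -1},
  ],
)

```text
time_s: 4.05
tcp_pos: [0.6824, 0.0608, 0.1244]
tcp_rot: [-2.825, 1.57, -2.604]
force: [-1.5, -3.3, -2.2]
gripper_width: 0.198
```

Request:
send_rows(
  motion=[
    {"slide": [0,0.001,0],"turn": 0,"fingers": -1},
    {"slide": [0,0.001,0],"turn": 0,"fingers": -1},
    {"slide": [0,0,0],"turn": 0,"fingers": -1},
  ],
)

```text
time_s: 4.42
tcp_pos: [0.6819, 0.0631, 0.1244]
tcp_rot: [2.916, 1.57, 3.137]
force: [-2.8, -2.9, -3.1]
gripper_width: 0.197
```

Request:
send_rows(
  motion=[
    {"slide": [0,0.001,0],"turn": 0,"fingers": -1},
    {"slide": [0,0.001,0],"turn": 0,"fingers": -1},
    {"slide": [0,0,0],"turn": 0,"fingers": -1},
  ],
)

```text
time_s: 4.8
tcp_pos: [0.6814, 0.0651, 0.1244]
tcp_rot: [2.804, 1.57, 3.025]
force: [-3.9, -3.7, -4.6]
gripper_width: 0.196
```

Request:
send_rows(
  motion=[
    {"slide": [0,0.001,0],"turn": 0,"fingers": -1},
    {"slide": [0,0.001,0],"turn": 0,"fingers": -1},
    {"slide": [0,0,0],"turn": 0,"fingers": -1},
  ],
)

```text
time_s: 5.18
tcp_pos: [0.6813, 0.0653, 0.1244]
tcp_rot: [-1.97, 1.568, -1.75]
force: [-3.5, -7.0, -4.1]
gripper_width: 0.198
```

Request:
send_rows(
  motion=[
    {"slide": [0,0.001,0],"turn": 0,"fingers": -1},
    {"slide": [0,0.001,0],"turn": 0,"fingers": -1},
    {"slide": [0,0,0],"turn": 0,"fingers": -1},
  ],
)

```text
time_s: 5.55
tcp_pos: [0.6813, 0.0654, 0.1244]
tcp_rot: [-1.781, 1.564, -1.562]
force: [-2.0, -11.3, -4.7]
gripper_width: 0.199
```

Request:
send_rows(
  motion=[
    {"slide": [0,-0.003,0],"turn": 0,"fingers": -1},
    {"slide": [0,-0.003,0],"turn": 0,"fingers": -1},
    {"slide": [0,-0.003,0],"turn": 0,"fingers": -1},
    {"slide": [0,-0.003,0],"turn": 0,"fingers": -1},
    {"slide": [0,0,0],"turn": 0,"fingers": -1},
  ],
)

```text
time_s: 6.18
tcp_pos: [0.683, 0.0585, 0.1244]
tcp_rot: [1.871, 1.568, 2.092]
force: [-4.7, 1.4, -3.1]
gripper_width: 0.197
```

Request:
send_rows(
  motion=[
    {"slide": [0,-0.0015,0],"turn": 0,"fingers": -1},
    {"slide": [0,-0.0015,0],"turn": 0,"fingers": -1},
    {"slide": [0,0,0],"turn": 0,"fingers": -1},
  ],
)

```text
time_s: 6.55
tcp_pos: [0.6837, 0.0554, 0.1244]
tcp_rot: [1.919, 1.568, 2.14]
force: [-5.0, 1.6, -3.6]
gripper_width: 0.201
```

Request:
send_rows(
  motion=[
    {"slide": [0,-0.001,0],"turn": 0,"fingers": -1},
    {"slide": [0,-0.001,0],"turn": 0,"fingers": -1},
    {"slide": [0,0,0],"turn": 0,"fingers": -1},
  ],
)

```text
time_s: 6.92
tcp_pos: [0.6842, 0.0532, 0.1244]
tcp_rot: [1.934, 1.569, 2.155]
force: [-4.7, 0.7, -3.1]
gripper_width: 0.201
```

Request:
send_rows(
  motion=[
    {"slide": [0,-0.001,0],"turn": 0,"fingers": -1},
    {"slide": [0,-0.001,0],"turn": 0,"fingers": -1},
    {"slide": [0,0,0],"turn": 0,"fingers": -1},
  ],
)

```text
time_s: 7.3
tcp_pos: [0.6843, 0.053, 0.1244]
tcp_rot: [1.688, 1.566, 1.911]
force: [-5.3, 5.1, -3.3]
gripper_width: 0.198
```

Request:
send_rows(
  motion=[
    {"slide": [0,-0.001,0],"turn": 0,"fingers": -1},
    {"slide": [0,-0.001,0],"turn": 0,"fingers": -1},
    {"slide": [0,0,0],"turn": 0,"fingers": -1},
  ],
)

```text
time_s: 7.68
tcp_pos: [0.6843, 0.0529, 0.1244]
tcp_rot: [1.63, 1.562, 1.853]
force: [-7.0, 9.5, -2.7]
gripper_width: 0.191
```

Run:
```python
from cell import *
from h import *
import pickle
go([.683,.0595,.127])
s={n:snapshot(n) for n in["wrist"]}
pickle.dump(s,open("s4.pkl","wb"))
crop(s["wrist"]["color"],100,80,420,330,2,"w4.png")
```

```text
t 7.67 pos [0.6843 0.0529 0.1244] ang y 102.82 slide [-0.0025  0.0067  0.0002] F [-7.   9.5 -2.7] w 0.191 q [-0.02  0.66  0.24  1.15  0.01 -0.24]
```

View pics/w4.png

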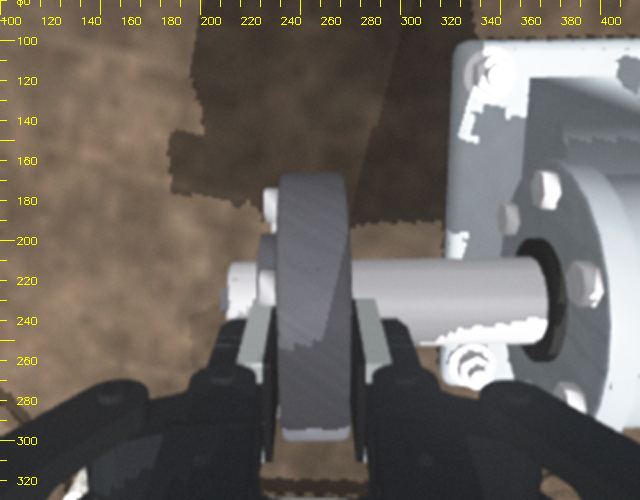

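Run:
```python
from h import *
import pickle
s=pickle.load(open("s0.pkl","rb"))
for uv in((255,225.5),(282,223),(285.5,235.5),(255,238)): print(back(s["top"],uv,.15).round(4))
for uv in((224,207),(234,200.5),(256,216),(246,223)): print(back(s["side"],uv,.15).round(4))
e=np.array([-.2164,.9763])
print("piece y'",np.array([.490,-.179])@e)
```

```text
[[ 0.4791 -0.0694  0.15  ]]
[[ 0.4897 -0.1377  0.15  ]]
[[ 0.4585 -0.1481  0.15  ]]
[[ 0.4475 -0.0715  0.15  ]]
[[ 0.4501 -0.0753  0.15  ]]
[[ 0.4823 -0.0694  0.15  ]]
[[ 0.4944 -0.1453  0.15  ]]
[[ 0.4624 -0.1511  0.15  ]]
piece y' -0.2807937
```

Request:
send_rows(
  motion=[
    {"slide": [0,0.003,0],"turn": 0,"fingers": -1},
    {"slide": [0,0,0],"turn": 0,"fingers": 0},
    {"slide": [0,0,0],"turn": 0,"fingers": 0},
    {"slide": [0,0,0],"turn": 0,"fingers": 0},
  ],
)

```text
time_s: 8.22
tcp_pos: [0.6865, 0.0509, 0.126]
tcp_rot: [-0.205, 1.567, 0.015]
force: [-0.0, -0.1, 0.4]
gripper_width: 0.503
```

Request:
send_rows(
  motion=[
    {"slide": [-0.05,0,0],"turn": 0,"fingers": 0},
    {"slide": [-0.045,0.0,-0.035],"turn": 0,"fingers": -0.48},
    {"slide": [-0.03,0.03,-0.05],"turn": 0,"fingers": -0.48},
    {"slide": [0,0.035,-0.04],"turn": 0,"fingers": -0.48},
    {"slide": [0,0,0],"turn": 0,"fingers": -0.48},
  ],
)

```text
time_s: 8.85
tcp_pos: [0.5477, 0.0876, 0.2489]
tcp_rot: [2.643, 1.569, 2.866]
force: [1.0, 0.0, -0.2]
gripper_width: 0.261
```

Run:
```python
from cell import *
from h import *
import pickle
go([.49,-.179,.2])
s={n:snapshot(n) for n in["wrist","side"]}
pickle.dump(s,open("s5.pkl","wb"))
from ov import overlay,p
p=p.copy();p[3]=.0126
overlay(s["wrist"],p,"w",(190,60,512,330),2,"ow5.png")
crop(s["side"]["color"],180,50,330,180,4,"s5.png")
```

```text
t 8.85 pos [0.5477 0.0876 0.2489] ang y 102.78 slide [ 0.0489 -0.2473 -0.1152] F [ 1.   0.  -0.2] w 0.261 q [ 0.04  0.34  0.04  1.27  0.   -0.18]
[0.64884293 0.20689936 0.22013777 0.00628689 1.77412262]
[[ 0.3 -0.5]
 [ 0.3  0.3]
 [ 0.2 -0.1]
 [ 1.   1.1]
 [-0.7 -0.3]
 [-0.2  0.2]
 [ 0.3 -0.4]
 [-0.9 -0.4]
 [-0.9  0.1]
 [ 0.4  1.6]]
axis world [[0.64884293 0.20689936 0.092     ]
 [0.68050572 0.06539859 0.092     ]]
```

View pics/ow5.png

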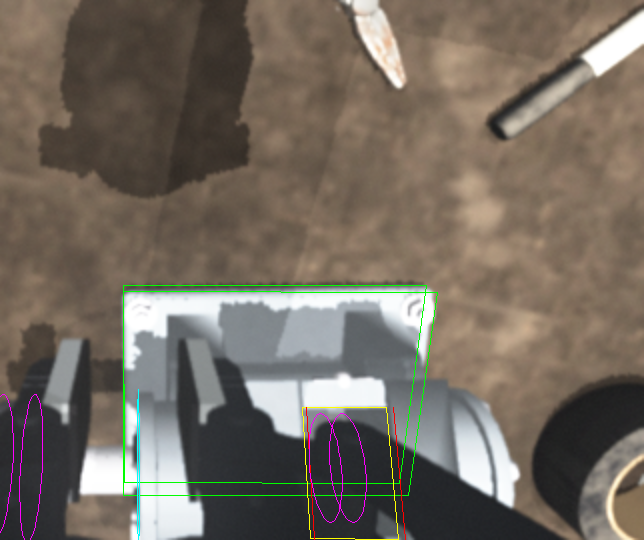

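View pics/s5.png

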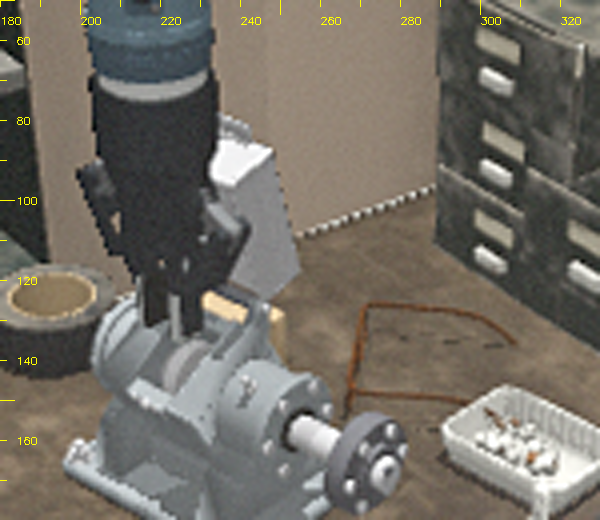

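Request:
send_rows(
  motion=[
    {"slide": [0,-0.05,-0.022],"turn": 0,"fingers": -0.48},
    {"slide": [0,-0.05,-0.022],"turn": 0,"fingers": -0.48},
    {"slide": [0,-0.05,-0.022],"turn": 0,"fingers": -0.48},
    {"slide": [0,-0.05,-0.022],"turn": 0,"fingers": -0.48},
    {"slide": [0,-0.047,-0.022],"turn": 0,"fingers": -0.48},
  ],
)

```text
time_s: 9.57
tcp_pos: [0.4994, -0.1822, 0.2486]
tcp_rot: [-0.698, 1.568, -0.479]
force: [1.1, -0.4, -0.6]
gripper_width: 0.259
```

Request:
send_rows(
  motion=[
    {"slide": [0.045,0,0],"turn": 0,"fingers": -0.48},
    {"slide": [0.03,0,0],"turn": 0,"fingers": -0.48},
    {"slide": [0,0,0],"turn": 0,"fingers": -0.48},
  ],
)

```text
time_s: 9.95
tcp_pos: [0.4975, -0.1793, 0.1711]
tcp_rot: [2.467, 1.567, 2.687]
force: [-0.7, 1.1, 0.8]
gripper_width: 0.257
```

Run:
```python
from cell import *
from h import *
import pickle
go([.495,-.178,.1095])
s={n:snapshot(n) for n in["wrist","side","top"]}
pickle.dump(s,open("s6.pkl","wb"))
crop(s["wrist"]["color"],100,80,420,380,2,"w6.png")
crop(s["side"]["color"],200,130,340,290,4,"s6.png")
crop(s["top"]["color"],230,170,360,260,5,"t6.png")
```

```text
t 9.95 pos [ 0.4975 -0.1793  0.1711] ang y 102.58 slide [ 0.0616  0.0016 -0.002 ] F [-0.7  1.1  0.8] w 0.257 q [-0.47  0.32 -0.19  1.07 -0.   -0.69]
```

View pics/w6.png

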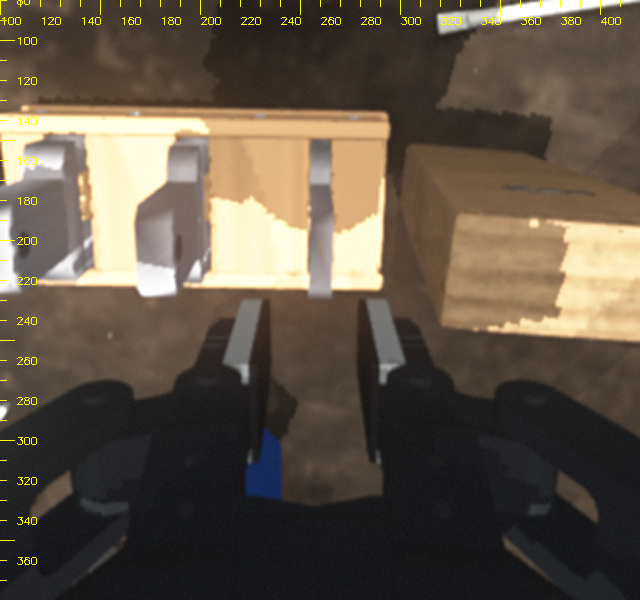

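View pics/s6.png

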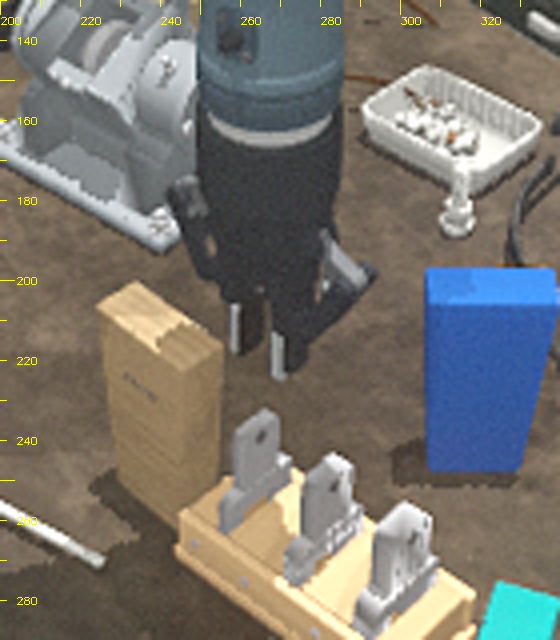

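```bash
python3 - <<'E'
from h import *
import pickle
s=pickle.load(open("s6.pkl","rb"))["wrist"]
print(s["eye"])
for n,P,z in(("8",[(254.5,228.5),(266,228.5)],.1135),("12",[(168,228),(188,228),(200,190),(184,186)],.1135),):
    for q in P: print(n,q,back(s,q,z).round(4))
U=unit(.5013,-.2326,.217)
for t,y in((8,.055),(12,0)):
  print(proj(s,ap(U,[[sx*.016,y+sy*t/2000,.1135] for sx in(-1,1) for sy in (-1,1)])).round(0).tolist(), "crop",((proj(s,ap(U,[[sx*.016,y+sy*t/2000,.1135] for sx in(-1,1) for sy in (-1,1)])-[100,80])*2).round(0)).tolist())
E
sleep 0
```

```text
[ 0.43268747 -0.19449875  0.30319746]
8 (254.5, 228.5) [[ 0.5069 -0.1786  0.1135]]
8 (266, 228.5) [[ 0.5052 -0.1711  0.1135]]
12 (168, 228) [[ 0.5191 -0.2354  0.1135]]
12 (188, 228) [[ 0.5162 -0.2223  0.1135]]
12 (200, 190) [[ 0.4885 -0.2189  0.1135]]
12 (184, 186) [[ 0.4881 -0.2294  0.1135]]Traceback (most recent call last):
  File "<stdin>", line 9, in <module>
ValueError: operands could not be broadcast together with shapes (4,3) (2,)
```

View pics/t6.png

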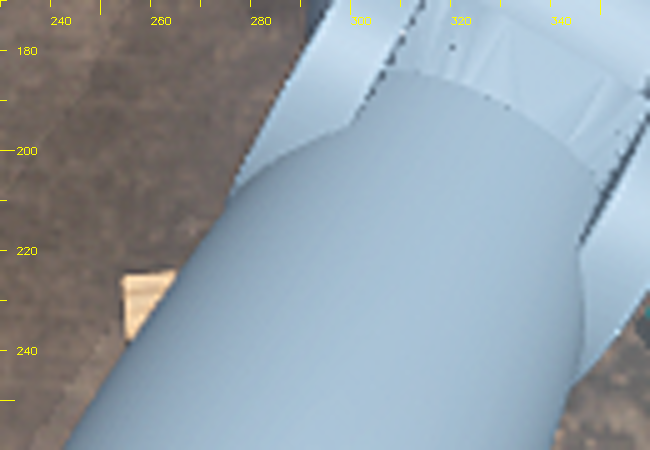

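Request:
send_rows(
  motion=[
    {"slide": [0,0.002,-0.002],"turn": -0.2,"fingers": -0.48},
    {"slide": [0.025,0,0],"turn": 0,"fingers": -0.48},
    {"slide": [0.015,0,0],"turn": 0,"fingers": -0.48},
    {"slide": [0.01,0,0],"turn": 0,"fingers": -0.48},
    {"slide": [0,0,0],"turn": 0,"fingers": -0.48},
  ],
)

```text
time_s: 10.72
tcp_pos: [0.4954, -0.1768, 0.1228]
tcp_rot: [2.39, 1.569, 2.615]
force: [0.9, 0.3, 0.0]
gripper_width: 0.26
```

Run:
```python
from cell import *
from h import *
import pickle
go([.4953,-.1773,.1095])
s={n:snapshot(n) for n in["wrist","side"]}
crop(s["wrist"]["color"],100,80,420,380,2,"w7.png")
crop(s["side"]["color"],200,130,340,290,4,"s7.png")
```

```text
t 10.72 pos [ 0.4954 -0.1768  0.1228] ang y 102.88 slide [ 0.0133 -0.0004 -0.0002] F [0.9 0.3 0. ] w 0.26 q [-0.46  0.35 -0.28  0.94  0.   -0.69]
```

View pics/w7.png

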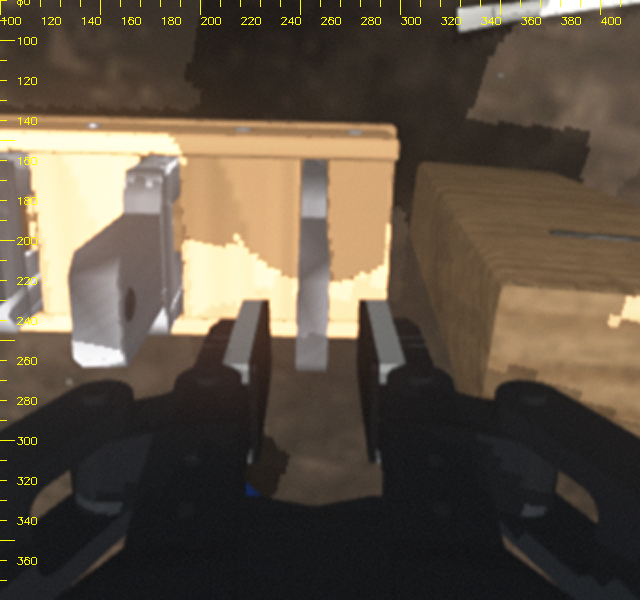

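View pics/s7.png

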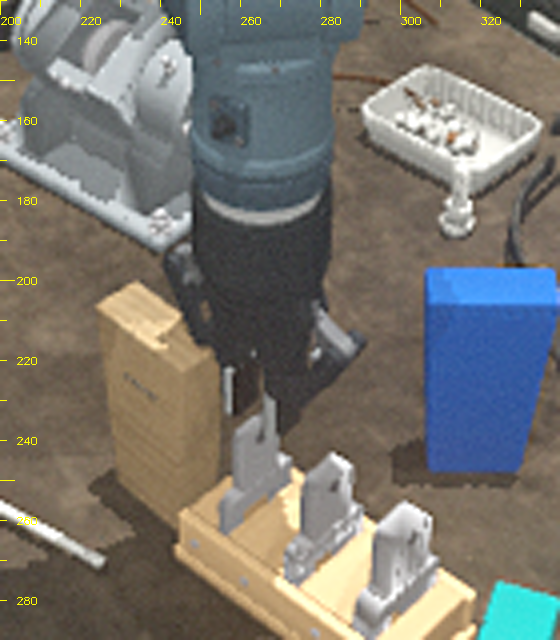

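Request:
send_rows(
  motion=[
    {"slide": [0.006,0,0],"turn": 0,"fingers": -0.48},
    {"slide": [0.006,0,0],"turn": 0,"fingers": -0.48},
    {"slide": [0,0,0],"turn": 0,"fingers": -0.48},
  ],
)

```text
time_s: 11.2
tcp_pos: [0.502, -0.1805, 0.117]
tcp_rot: [-0.671, 1.556, -0.447]
force: [0.7, -3.5, 23.3]
gripper_width: 0.261
```

Request:
send_rows(
  motion=[
    {"slide": [0.001,0,0],"turn": 0,"fingers": -1},
    {"slide": [0,0,0],"turn": 0,"fingers": -1},
    {"slide": [0,0,0],"turn": 0,"fingers": -1},
  ],
  grip_force=25,
)

```text
time_s: 11.58
tcp_pos: [0.5019, -0.1803, 0.1162]
tcp_rot: [-0.671, 1.556, -0.447]
force: [1.4, -1.4, 24.9]
gripper_width: 0.085
```

Run:
```python
from cell import *
from h import *
import pickle
go([.4953,-.1773,.1095])
s={n:snapshot(n) for n in["wrist","side"]}
crop(s["wrist"]["color"],100,80,420,380,2,"w8.png")
crop(s["side"]["color"],200,130,340,290,4,"s8.png")
```

```text
t 11.57 pos [ 0.5019 -0.1803  0.1162] ang y 102.83 slide [ 0.0066  0.0045 -0.0058] F [ 1.4 -1.4 24.9] w 0.085 q [-0.46  0.35 -0.29  0.91  0.   -0.69]
```

View pics/w8.png

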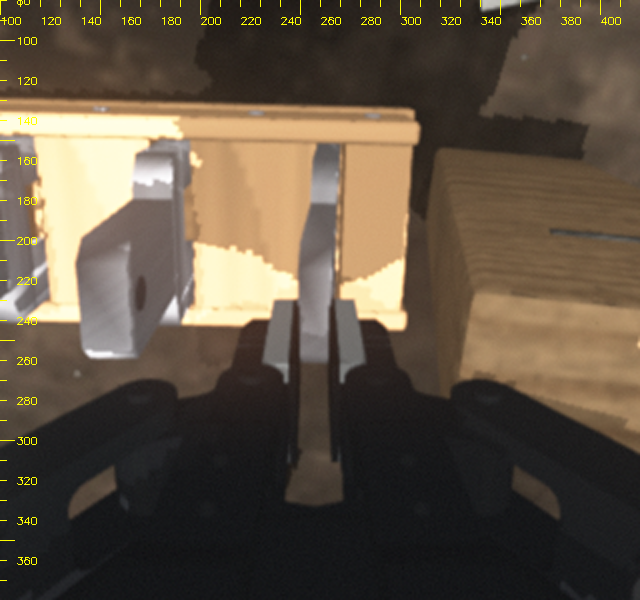

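View pics/s8.png

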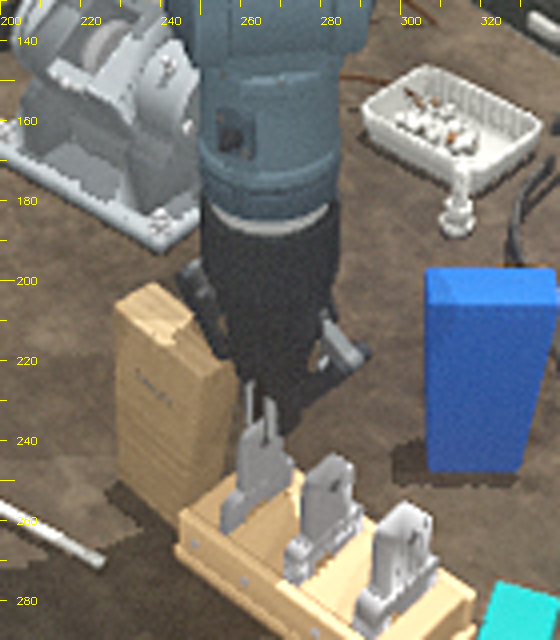

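Request:
send_rows(
  motion=[
    {"slide": [0,0,0],"turn": 0,"fingers": -1},
    {"slide": [-0.004,0,0.003],"turn": 0,"fingers": -1},
    {"slide": [-0.004,0,0.003],"turn": 0,"fingers": -1},
    {"slide": [-0.004,0,0],"turn": 0,"fingers": -1},
    {"slide": [0,0,0],"turn": 0,"fingers": -1},
  ],
  grip_force=60,
)

```text
time_s: 12.3
tcp_pos: [0.5015, -0.1759, 0.1221]
tcp_rot: [-2.973, 1.57, -2.748]
force: [-0.2, -2.3, -1.1]
gripper_width: 0.064
```

Run:
```python
from cell import *
from h import *
import pickle
go([.4953,-.1773,.1095])
s={n:snapshot(n) for n in["wrist","side"]}
crop(s["wrist"]["color"],100,80,420,380,2,"w9.png")
crop(s["side"]["color"],200,130,340,290,4,"s9.png")
```

```text
t 12.3 pos [ 0.5015 -0.1759  0.1221] ang y 102.86 slide [ 0.0126  0.0001 -0.0063] F [-0.2 -2.3 -1.1] w 0.064 q [-0.46  0.36 -0.27  0.94 -0.   -0.68]
```

View pics/w9.png

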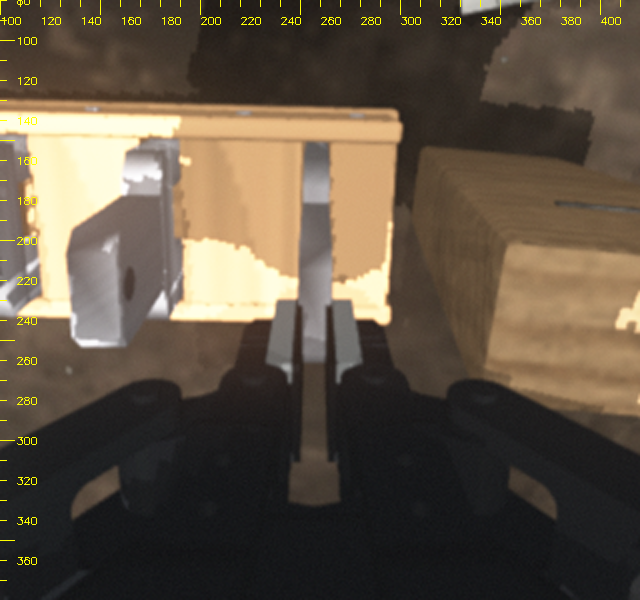

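View pics/s9.png

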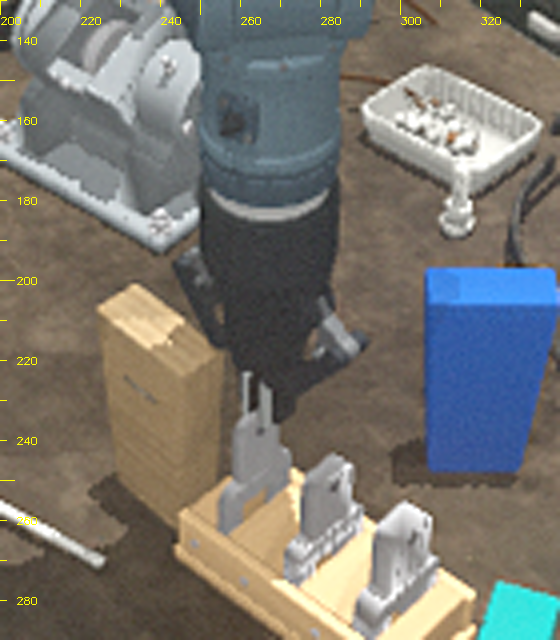

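Request:
send_rows(
  motion=[
    {"slide": [-0.007,0,0],"turn": 0,"fingers": -1},
    {"slide": [-0.006,0,0],"turn": 0,"fingers": -1},
    {"slide": [-0.004,0,0],"turn": 0,"fingers": -1},
    {"slide": [0,0,0],"turn": 0,"fingers": -1},
  ],
)

```text
time_s: 12.9
tcp_pos: [0.502, -0.176, 0.1399]
tcp_rot: [-0.619, 1.57, -0.395]
force: [0.4, -0.9, -0.8]
gripper_width: 0.062
```

Run:
```python
from cell import *
from h import *
import pickle
go([.4953,-.1773,.1095])
s={n:snapshot(n) for n in["wrist","side"]}
crop(s["wrist"]["color"],100,80,420,380,2,"w10.png")
crop(s["side"]["color"],200,170,320,290,5,"s10.png")
```

```text
t 12.9 pos [ 0.502  -0.176   0.1399] ang y 102.87 slide [ 0.0304  0.0002 -0.0069] F [ 0.4 -0.9 -0.8] w 0.062 q [-0.46  0.34 -0.24  0.99  0.   -0.68]
```

View pics/w10.png

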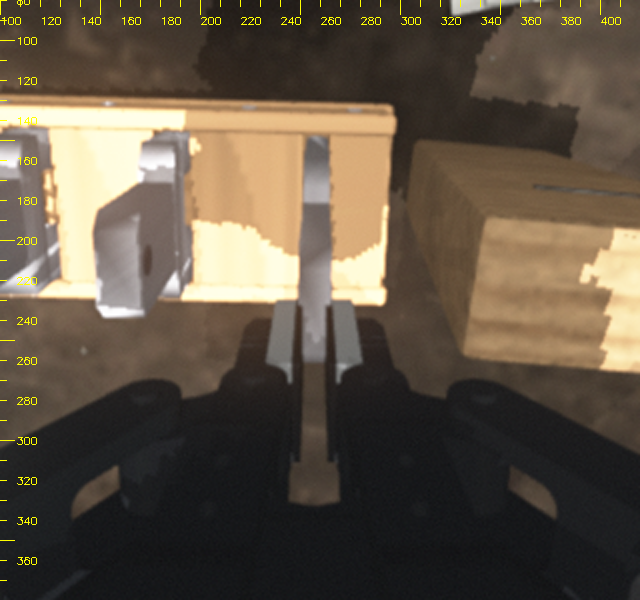

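View pics/s10.png

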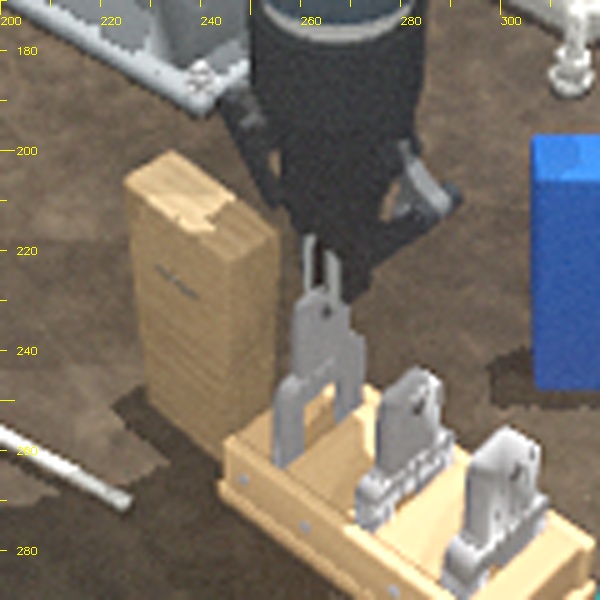

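Request:
send_rows(
  motion=[
    {"slide": [0,0,0],"turn": 0,"fingers": -1},
    {"slide": [0,0,-0.008],"turn": 0,"fingers": -1},
    {"slide": [-0.001,0,-0.01],"turn": 0,"fingers": -1},
    {"slide": [-0.001,0,-0.01],"turn": 0,"fingers": -1},
    {"slide": [0,0,0],"turn": 0,"fingers": -1},
  ],
  grip_force=20,
)

```text
time_s: 13.62
tcp_pos: [0.4742, -0.1821, 0.1419]
tcp_rot: [-0.091, 1.569, 0.133]
force: [3.8, 0.9, 2.0]
gripper_width: 0.063
```

Run:
```python
from cell import *
from h import *
import pickle
go([.4953,-.1773,.1095])
s={n:snapshot(n) for n in["side"]}
crop(s["side"]["color"],200,170,320,290,5,"s11.png")
```

```text
t 13.62 pos [ 0.4742 -0.1821  0.1419] ang y 102.84 slide [0.0325 0.     0.0216] F [3.8 0.9 2. ] w 0.063 q [-0.49  0.3  -0.3   0.97  0.   -0.72]
```

View pics/s11.png

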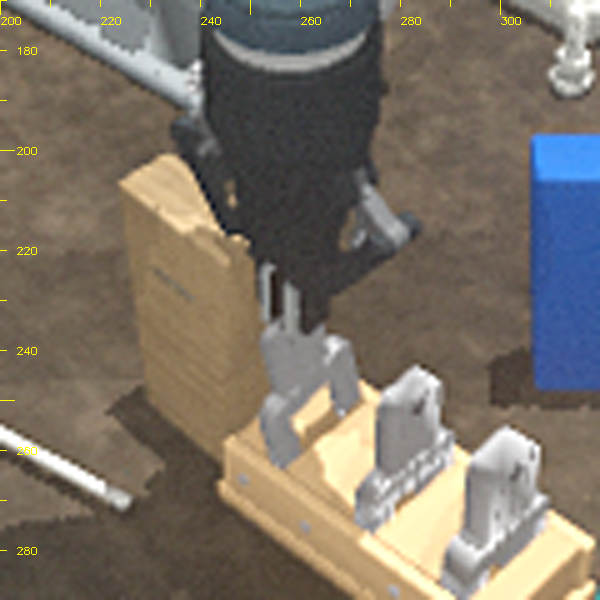

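Request:
send_rows(
  motion=[
    {"slide": [-0.003,0,-0.007],"turn": 0,"fingers": -1},
    {"slide": [-0.001,0,-0.008],"turn": 0,"fingers": -1},
    {"slide": [-0.001,0,-0.007],"turn": 0,"fingers": -1},
    {"slide": [0,0,0],"turn": 0,"fingers": -1},
  ],
)

```text
time_s: 14.18
tcp_pos: [0.4523, -0.187, 0.1463]
tcp_rot: [1.982, 1.57, 2.206]
force: [4.0, -0.1, -2.3]
gripper_width: 0.066
```

Run:
```python
from cell import *
from h import *
import pickle
go([.4953,-.1773,.1095])
s={n:snapshot(n) for n in["side","wrist"]}
crop(s["side"]["color"],200,170,320,290,5,"s12.png")
crop(s["wrist"]["color"],100,80,420,380,2,"w12.png")
```

```text
t 14.18 pos [ 0.4523 -0.187   0.1463] ang y 102.83 slide [ 0.0368 -0.0001  0.044 ] F [ 4.  -0.1 -2.3] w 0.066 q [-0.52  0.26 -0.34  0.97  0.   -0.75]
```

View pics/s12.png

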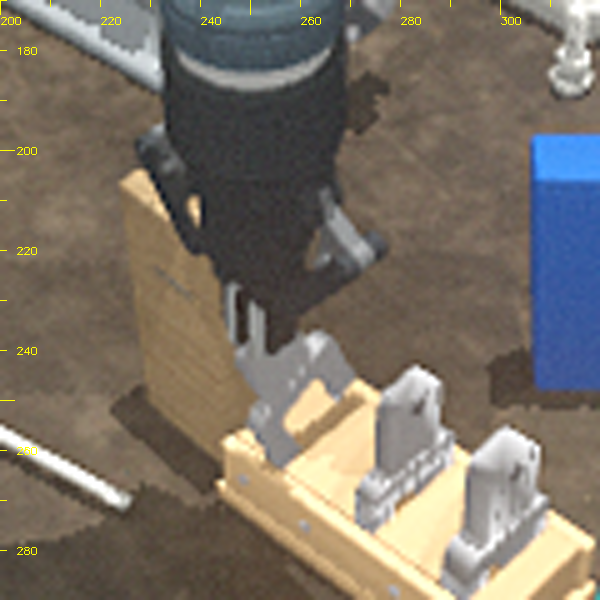

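View pics/w12.png

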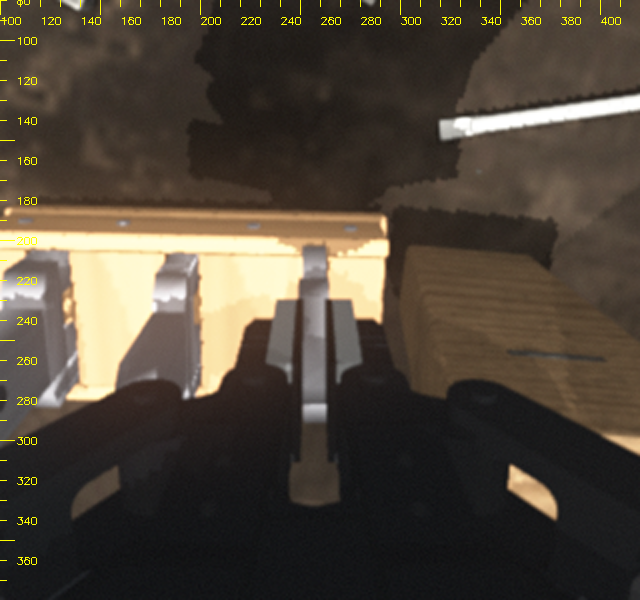

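Request:
send_rows(
  motion=[
    {"slide": [0,0,0],"turn": 0,"fingers": -1},
    {"slide": [-0.012,0,0],"turn": 0,"fingers": -1},
    {"slide": [-0.04,0,0],"turn": 0,"fingers": -1},
    {"slide": [-0.05,0,0],"turn": 0,"fingers": -1},
    {"slide": [0,0,0],"turn": 0,"fingers": -1},
  ],
  grip_force=50,
)

```text
time_s: 14.9
tcp_pos: [0.454, -0.1883, 0.2526]
tcp_rot: [-1.049, 1.564, -0.824]
force: [0.4, 0.3, -1.3]
gripper_width: 0.067
```

Run:
```python
from cell import *
from h import *
import pickle
go([.4953,-.1773,.1095])
s={n:snapshot(n) for n in["side","wrist"]}
pickle.dump(s,open("s13.pkl","wb"))
crop(s["side"]["color"],190,120,310,260,5,"s13.png")
crop(s["wrist"]["color"],180,130,330,330,3,"w13.png")
```

```text
t 14.9 pos [ 0.454  -0.1883  0.2526] ang y 102.86 slide [0.1432 0.0024 0.0422] F [ 0.4  0.3 -1.3] w 0.067 q [-0.52  0.2  -0.14  1.23 -0.   -0.75]
```

View pics/s13.png

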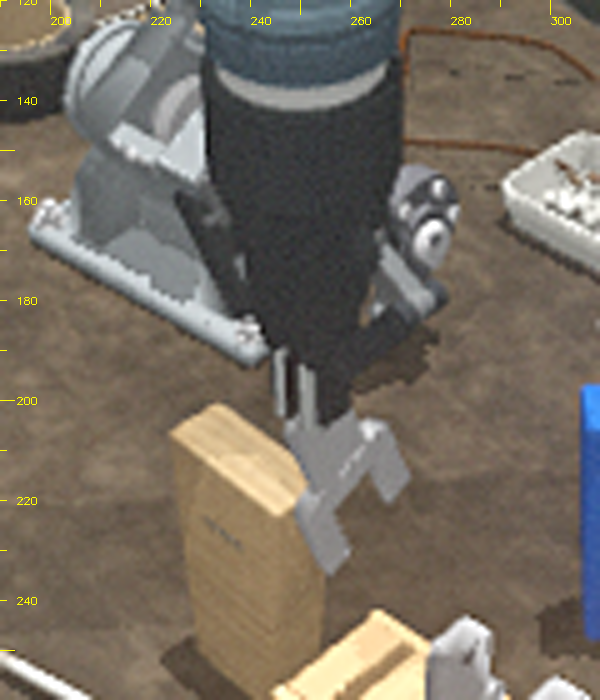

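View pics/w13.png

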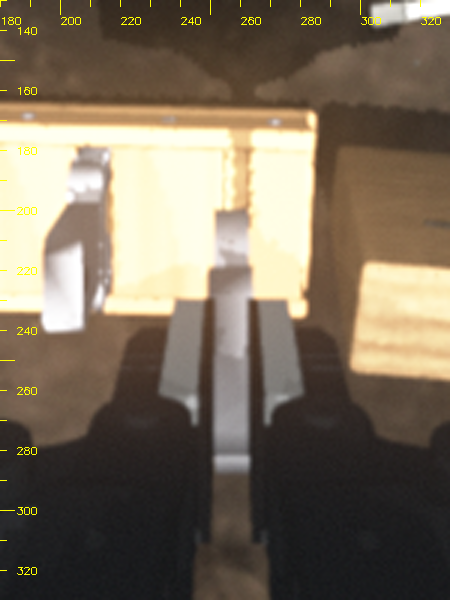

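```bash
cat > ppose.py <<'E'
from h import *
import pickle
def piece(tp,tr,q):
    # q: pivot x',z offset of piece origin rel TCP in (xh, y, up), tilt
    M=R(tr); yv=M[:,1]; up=np.array([0,0,1.]); xh=np.cross(yv,up); xh/=np.linalg.norm(xh)
    B=np.stack([xh,yv,np.cross(xh,yv)],1)
    Rt=Rn.from_euler('y',-q[3]).as_matrix()   # z leans to -x
    return T(B@Rt, tp+B@np.array(q[:3]))
def fitp(sn,tp,tr,obs,bias=(.8,0),q0=(.03,0,-.09,.5),fixy=True):
    def res(v):
        q=[v[0],v[3] if not fixy else 0,v[1],v[2]]
        return np.concatenate([proj(sn,ap(piece(tp,tr,q),P))[0]+bias-uv for uv,P in obs])
    r=least_squares(res,[q0[0],q0[2],q0[3]]+([] if fixy else [0]),x_scale=[.01,.01,.1]+([] if fixy else [.01]))
    return r
E
python3 - <<'E'
from ppose import *
s=pickle.load(open("s13.pkl","rb"))["side"]
f=lambda x,y:np.array([190+x/5,120+y/5])
obs=[(f(330,574),(-.029,-.004,0)),(f(350,553),(-.015,-.004,0)),(f(390,502),(.015,-.004,0)),(f(411,478),(.029,-.004,0)),(f(385,420),(.029,-.004,.057)),(f(297,510),(-.029,-.004,.057))]
from cell import sense
st=sense()
for b in((.8,0),(0,0)):
  for fy in(True,False):
    r=fitp(s,st["tcp_pos"],st["tcp_rot"],obs,b,fixy=fy)
    print(b,r.x.round(4),np.degrees(r.x[2]).round(1),r.fun.reshape(-1,2).round(1).tolist())
E
```

```text
(0.8, 0) [ 0.036  -0.0956  0.3497] 20.0 [[0.1, 0.2], [-0.0, -0.2], [0.2, 0.2], [-0.2, 0.5], [-0.5, -1.1], [0.4, 0.5]]
(0.8, 0) [ 0.0424 -0.104   0.3495  0.0057] 20.0 [[0.2, 0.0], [0.0, -0.3], [0.1, 0.2], [-0.3, 0.6], [-0.5, -0.9], [0.5, 0.4]]
(0, 0) [ 0.0387 -0.0976  0.3503] 20.1 [[0.1, 0.2], [-0.0, -0.2], [0.2, 0.2], [-0.2, 0.5], [-0.5, -1.1], [0.4, 0.5]]
(0, 0) [ 0.0433 -0.1036  0.3502  0.0041] 20.1 [[0.2, 0.1], [0.0, -0.3], [0.1, 0.2], [-0.3, 0.5], [-0.5, -0.9], [0.5, 0.5]]
```

```bash
cat >> ppose.py <<'E'
OUT=[(-.029,0),(-.015,0),(-.015,.04),(.015,.04),(.015,0),(.029,0),(.029,.057),(.016,.057),(.016,.1035),(-.016,.1035),(-.016,.057),(-.029,.057),(-.029,0)]
def drawp(img,sn,M,b,k,t=.004,bias=(0,0),col=(0,0,255)):
    for y,c in((-t,col),(t,(0,255,0))):
        q=proj(sn,ap(M,[(x,y,z) for x,z in OUT]))+bias
        cv2.polylines(img,[((q-np.array(b[:2]))*k).astype(int)],True,c,1)
E
python3 - <<'E'
from ppose import *
from cell import sense
st=sense()
s=pickle.load(open("s13.pkl","rb"))["side"]
b=(235,170,285,250);k=7;ims=[]
for q in([.036,0,-.0956,.35],[.037,0,-.098,.5]):
    im=cv2.resize(s["color"][b[1]:b[3],b[0]:b[2],::-1],None,fx=k,fy=k,interpolation=cv2.INTER_CUBIC)
    drawp(im,s,piece(st["tcp_pos"],st["tcp_rot"],q),b,k,bias=(.8,0)); ims.append(im)
cv2.imwrite("pics/cmp.png",np.hstack(ims))
E
```

```text
(no output)
```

View pics/cmp.png

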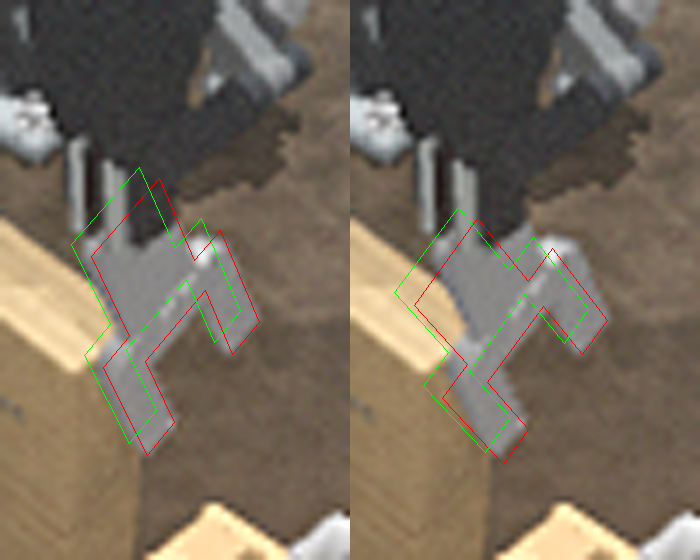

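```bash
cat > tgt.py <<'E'
import numpy as np
ex=np.array([.9759,.2182]);e=np.array([-.2182,.9759])
c,s=np.cos(.5),np.sin(.5)
def W(xh,zh,y=.0287,up=.006,x0=.6788,y0=.0601):
    xp=xh*c-zh*s; z=.092+xh*s+zh*c
    w=ex*(x0+xp)+e*(y0+y); return [*w.round(4),round(z+up,4)]
E
python3 - <<'E'
from h import *
from tgt import W
for n,P in dict(A0=(.0105,.1659),A=(.0095,.1135),B=(-.005,.1185),C=(-.003,.069)).items():
    print(n,end=" "); t=W(*P); print(t); go(t)
E
```

```text
A0 [np.float64(0.5744), np.float64(0.2194), np.float64(0.2486)]
t 15.0 pos [ 0.4523 -0.1871  0.2485] ang y 102.86 slide [-0.0005  0.3692  0.2095] F [ 0.4 -1.  -1.6] w 0.063 q [-0.52  0.2  -0.14  1.23 -0.   -0.75]
A [np.float64(0.5981), np.float64(0.2247), np.float64(0.2022)]
t 15.0 pos [ 0.4523 -0.1871  0.2485] ang y 102.86 slide [0.0458 0.3691 0.2338] F [ 0.4 -1.  -1.6] w 0.063 q [-0.52  0.2  -0.14  1.23 -0.   -0.75]
B [np.float64(0.5833), np.float64(0.2214), np.float64(0.1996)]
t 15.0 pos [ 0.4523 -0.1871  0.2485] ang y 102.86 slide [0.0485 0.3691 0.2187] F [ 0.4 -1.  -1.6] w 0.063 q [-0.52  0.2  -0.14  1.23 -0.   -0.75]
C [np.float64(0.6082), np.float64(0.227), np.float64(0.1571)]
t 15.0 pos [ 0.4523 -0.1871  0.2485] ang y 102.86 slide [0.0909 0.3691 0.2443] F [ 0.4 -1.  -1.6] w 0.063 q [-0.52  0.2  -0.14  1.23 -0.   -0.75]
```

Run:
```python
from h import *
from tgt import W
for n,P in dict(A0=(.0128,.158),A=(.0118,.1156),B=(-.003,.121),C=(-.001,.0715)).items():
    print(n,end=" "); t=W(*P,up=.007); print(t); go(t)
```

```text
A0 [np.float64(0.5801), np.float64(0.2207), np.float64(0.2438)]
t 15.0 pos [ 0.4523 -0.1871  0.2485] ang y 102.86 slide [0.0043 0.3692 0.2154] F [ 0.4 -1.  -1.6] w 0.063 q [-0.52  0.2  -0.14  1.23 -0.   -0.75]
A [np.float64(0.5991), np.float64(0.2249), np.float64(0.2061)]
t 15.0 pos [ 0.4523 -0.1871  0.2485] ang y 102.86 slide [0.0419 0.369  0.2349] F [ 0.4 -1.  -1.6] w 0.063 q [-0.52  0.2  -0.14  1.23 -0.   -0.75]
B [np.float64(0.5839), np.float64(0.2215), np.float64(0.2037)]
t 15.0 pos [ 0.4523 -0.1871  0.2485] ang y 102.86 slide [0.0444 0.3691 0.2193] F [ 0.4 -1.  -1.6] w 0.063 q [-0.52  0.2  -0.14  1.23 -0.   -0.75]
C [np.float64(0.6088), np.float64(0.2271), np.float64(0.1613)]
t 15.0 pos [ 0.4523 -0.1871  0.2485] ang y 102.86 slide [0.0867 0.3691 0.2449] F [ 0.4 -1.  -1.6] w 0.063 q [-0.52  0.2  -0.14  1.23 -0.   -0.75]
```

Request:
send_rows(
  motion=[
    {"slide": [-0.05,0,0],"turn": 0,"fingers": -1},
    {"slide": [-0.01,0.05,0.02],"turn": 0,"fingers": -1},
    {"slide": [0,0.055,0.028],"turn": 0,"fingers": -1},
    {"slide": [0,0.055,0.028],"turn": 0,"fingers": -1},
    {"slide": [0,0.055,0.028],"turn": 0,"fingers": -1},
  ],
)

```text
time_s: 15.62
tcp_pos: [0.5052, 0.0473, 0.3064]
tcp_rot: [3.139, 1.566, -2.92]
force: [0.1, 0.0, -1.7]
gripper_width: 0.059
```

Request:
send_rows(
  motion=[
    {"slide": [0,0.055,0.028],"turn": 0,"fingers": -1},
    {"slide": [0,0.055,0.028],"turn": 0,"fingers": -1},
    {"slide": [0.02,0.042,0.028],"turn": 0,"fingers": -1},
    {"slide": [0.02,0,0.02],"turn": 0,"fingers": -1},
    {"slide": [0,0,0],"turn": 0,"fingers": -1},
  ],
)

```text
time_s: 16.25
tcp_pos: [0.5723, 0.217, 0.2637]
tcp_rot: [-3.007, 1.562, -2.781]
force: [-0.8, -0.3, -0.4]
gripper_width: 0.063
```

Run:
```python
from cell import *
from h import *
from tgt import W
import pickle
go(W(.0128,.158,up=.007))
s={n:snapshot(n) for n in["side"]}
pickle.dump(s,open("s14.pkl","wb"))
crop(s["side"]["color"],180,60,290,190,5,"s14.png")
```

```text
t 16.25 pos [0.5723 0.217  0.2637] ang y 102.92 slide [0.0199 0.0019 0.0086] F [-0.8 -0.3 -0.4] w 0.063 q [ 0.26  0.46  0.27  1.38 -0.    0.03]
```

View pics/s14.png

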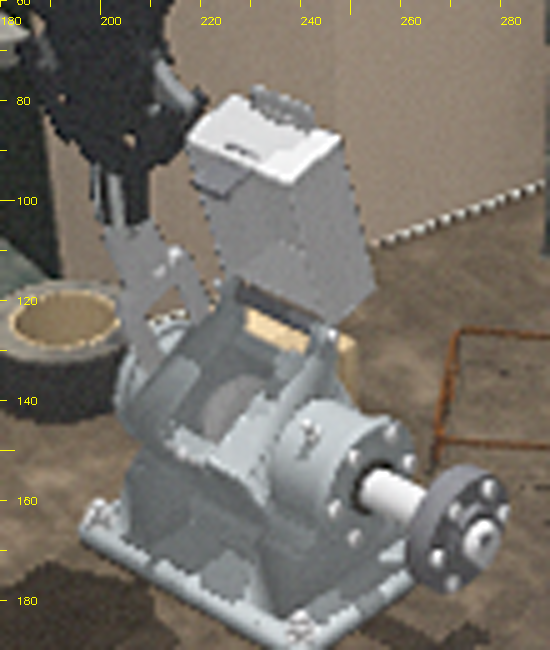

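```bash
cat > show.py <<'E'
from ppose import *
from fit import frames
p0=np.array([.6488+.0005*.9759,.2069+.0005*.2182,.2201,.0126,1.774])
def show(sn,tp,tr,q,b,k,name,bias=(.8,0)):
    F=frames(p0)
    im=cv2.resize(sn["color"][b[1]:b[3],b[0]:b[2],::-1],None,fx=k,fy=k,interpolation=cv2.INTER_CUBIC)
    im0=im.copy()
    if q is not None: drawp(im,sn,piece(tp,tr,q),b,k,bias=bias)
    def pl(P,c,f="H"): cv2.polylines(im,[((proj(sn,ap(F[f],P))+bias-np.array(b[:2]))*k).astype(int)],False,c,1)
    pl([(-.031,.035,.038),(.031,.035,.038)],(255,255,0));pl([(-.031,-.008,.038),(.031,-.008,.038)],(255,255,0))
    pl([(-.031,-.008,.03),(-.031,.035,.03)],(0,255,255));pl([(.031,-.008,.03),(.031,.035,.03)],(0,255,255))
    t=np.linspace(0,2*np.pi,40)
    for y in(.035,.023): pl(np.stack([.028*np.cos(t),0*t+y,.028*np.sin(t)],1),(255,0,255),"C")
    cv2.imwrite("pics/"+name,np.hstack([im0,im]))
E
python3 - <<'E' 2>&1 | tail -1
from show import *
s=pickle.load(open("s14.pkl","rb"))["side"]
show(s,np.array([.5723,.217,.2637]),[-3.007,1.562,-2.781],[.0346,0,-.0997,.35],(195,90,250,160),7,"c14.png")
E
```

```text
[0.68050572 0.06539859 0.092     ]]
```

View pics/c14.png

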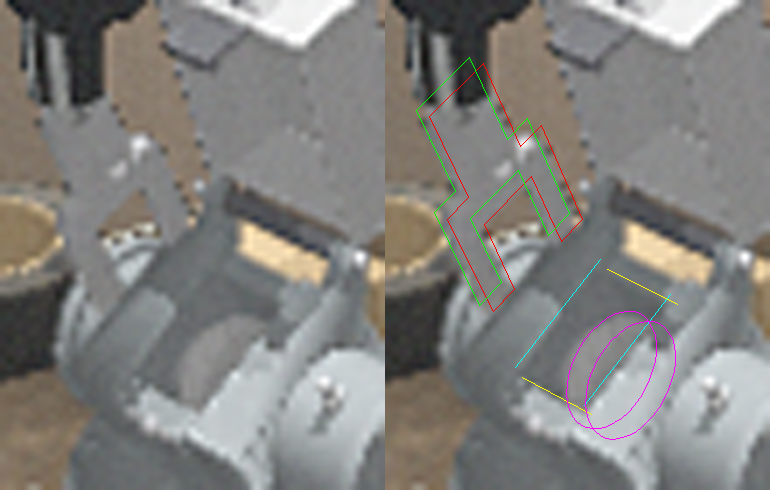

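Request:
send_rows(
  motion=[
    {"slide": [0.01,0.002,0.004],"turn": 0.2,"fingers": -1},
    {"slide": [0.01,0,0.005],"turn": 0,"fingers": -1},
    {"slide": [0.012,0,0.006],"turn": 0,"fingers": -1},
    {"slide": [0,0,0],"turn": 0,"fingers": -1},
  ],
  grip_force=30,
)

```text
time_s: 16.8
tcp_pos: [0.5878, 0.222, 0.2348]
tcp_rot: [-3.116, 1.568, -2.895]
force: [0.1, -0.1, -0.7]
gripper_width: 0.063
```

```bash
python3 - <<'E' 2>&1 | tail -3
from cell import *
from show import *
from tgt import W
st=sense()
s={n:snapshot(n) for n in["side"]}
pickle.dump(s,open("s15.pkl","wb"))
show(s["side"],st["tcp_pos"],st["tcp_rot"],[.0346,0,-.0997,.35],(195,90,250,160),7,"c15.png")
go(W(.0118,.1156,up=.007))
E
```

```text
axis world [[0.64884293 0.20689936 0.092     ]
 [0.68050572 0.06539859 0.092     ]]
t 16.85 pos [0.5879 0.2221 0.2356] ang y 102.65 slide [0.0295 0.0003 0.0116] F [-0.   0.  -0.8] w 0.066 q [0.26 0.49 0.24 1.32 0.   0.04]
```

View pics/c15.png

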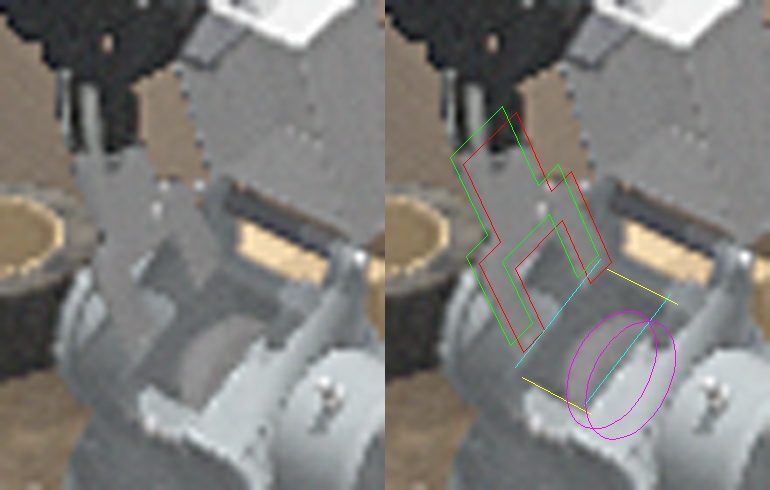

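Request:
send_rows(
  motion=[
    {"slide": [0.008,0,0.003],"turn": 0,"fingers": -1},
    {"slide": [0.008,0,0.003],"turn": 0,"fingers": -1},
    {"slide": [0,0,0],"turn": 0,"fingers": -1},
  ],
  grip_force=20,
)

```text
time_s: 17.23
tcp_pos: [0.5938, 0.2236, 0.2193]
tcp_rot: [-3.108, 1.569, -2.887]
force: [0.5, 0.5, -1.7]
gripper_width: 0.067
```

Request:
send_rows(
  motion=[
    {"slide": [0.006,0,0.002],"turn": 0,"fingers": -1},
    {"slide": [0.006,0,0.002],"turn": 0,"fingers": -1},
    {"slide": [0,0,0],"turn": 0,"fingers": -1},
  ],
)

```text
time_s: 17.6
tcp_pos: [0.5977, 0.2245, 0.2074]
tcp_rot: [3.117, 1.57, -2.945]
force: [-0.6, -0.5, -0.7]
gripper_width: 0.067
```

```bash
python3 - <<'E' 2>&1 | tail -1
from cell import *
from show import *
from tgt import W
st=sense()
s={n:snapshot(n) for n in["side","wrist"]}
pickle.dump(s,open("s16.pkl","wb"))
show(s["side"],st["tcp_pos"],st["tcp_rot"],[.0346,0,-.0997,.35],(195,90,250,160),7,"c16.png")
go(W(.0118,.1156,up=.007))
E
```

```text
t 17.7 pos [0.5979 0.2246 0.2082] ang y 102.66 slide [0.0021 0.0001 0.0012] F [ 0.3  1.1 -1.4] w 0.064 q [0.26 0.52 0.22 1.27 0.   0.04]
```

View pics/c16.png

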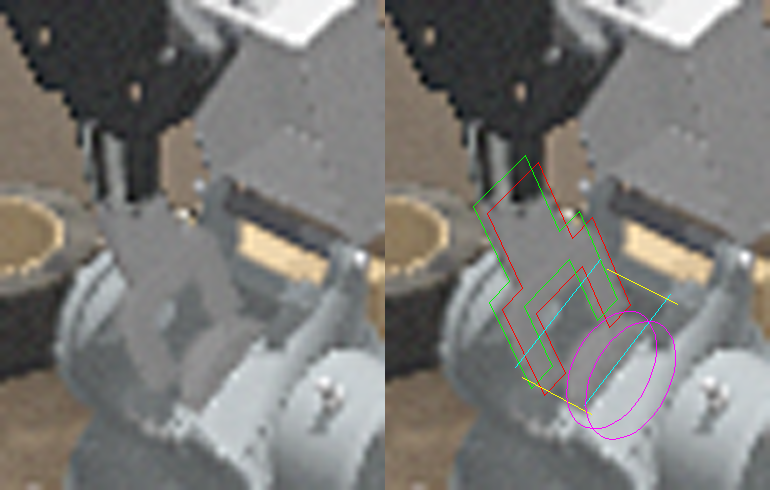

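Request:
send_rows(
  motion=[
    {"slide": [0.003,0,0],"turn": 0,"fingers": -1},
    {"slide": [0.001,0,-0.004],"turn": 0,"fingers": -1},
    {"slide": [0.001,0,-0.004],"turn": 0,"fingers": -1},
    {"slide": [0,0,0],"turn": 0,"fingers": -1},
  ],
)

```text
time_s: 18.2
tcp_pos: [0.5908, 0.2231, 0.2042]
tcp_rot: [0.102, 1.568, 0.323]
force: [2.9, 0.8, 1.2]
gripper_width: 0.067
```

Request:
send_rows(
  motion=[
    {"slide": [0.001,0,-0.004],"turn": 0,"fingers": -1},
    {"slide": [0.001,0,-0.004],"turn": 0,"fingers": -1},
    {"slide": [0,0,0],"turn": 0,"fingers": -1},
  ],
)

```text
time_s: 18.58
tcp_pos: [0.5823, 0.2211, 0.2018]
tcp_rot: [0.158, 1.57, 0.38]
force: [3.5, 0.4, 3.5]
gripper_width: 0.065
```

```bash
python3 - <<'E' 2>&1 | tail -1
from cell import *
from show import *
from tgt import W
st=sense()
s={n:snapshot(n) for n in["side","wrist"]}
pickle.dump(s,open("s17.pkl","wb"))
show(s["side"],st["tcp_pos"],st["tcp_rot"],[.037,0,-.095,.5],(195,90,250,160),7,"c17.png")
go(W(-.003,.121,up=.007))
E
```

```text
t 18.68 pos [0.5825 0.2212 0.2016] ang y 102.67 slide [-0.002   0.      0.0015] F [2.6 1.2 3.5] w 0.064 q [0.26 0.49 0.15 1.23 0.   0.04]
```

View pics/c17.png

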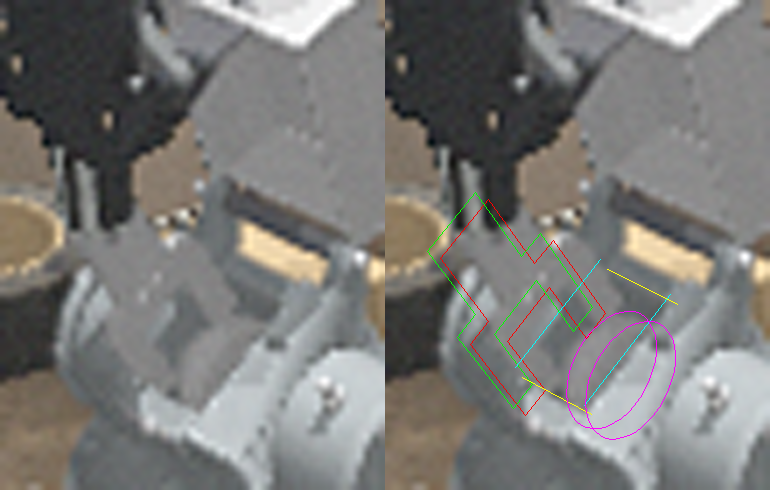

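Request:
send_rows(
  motion=[
    {"slide": [0.0044,0,0.0034],"turn": 0,"fingers": -1},
    {"slide": [0.0044,0,0.0024],"turn": 0,"fingers": -1},
    {"slide": [0.0044,0,0.0024],"turn": 0,"fingers": -1},
    {"slide": [0,0,0],"turn": 0,"fingers": -1},
  ],
)

```text
time_s: 19.18
tcp_pos: [0.5902, 0.2228, 0.187]
tcp_rot: [3.133, 1.569, -2.929]
force: [4.4, 1.7, -1.0]
gripper_width: 0.07
```

```bash
python3 - <<'E' 2>&1 | tail -1
from cell import *
from show import *
from tgt import W
st=sense()
s={n:snapshot(n) for n in["side","wrist"]}
show(s["side"],st["tcp_pos"],st["tcp_rot"],[.0483,0,-.0935,.5],(195,90,250,160),7,"c18.png")
go(W(-.001,.0715,up=.007))
E
```

```text
t 19.27 pos [0.5901 0.2228 0.1872] ang y 102.66 slide [0.0259 0.0001 0.0192] F [ 3.8  1.  -1.4] w 0.066 q [0.26 0.51 0.15 1.21 0.   0.04]
```

View pics/c18.png

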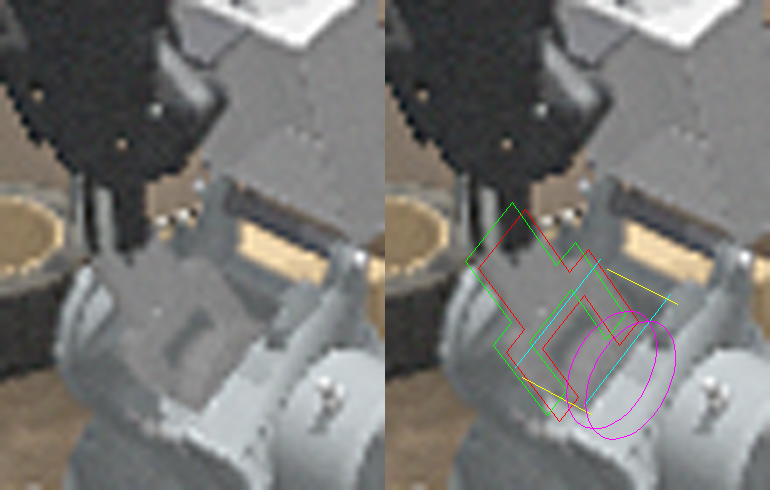

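Request:
send_rows(
  motion=[
    {"slide": [0.0044,0,0.0036],"turn": 0,"fingers": -1},
    {"slide": [0.0044,0,0.0032],"turn": 0,"fingers": -1},
    {"slide": [0.0044,0,0.003],"turn": 0,"fingers": -1},
    {"slide": [0,0,0],"turn": 0,"fingers": -1},
  ],
)

```text
time_s: 19.77
tcp_pos: [0.5996, 0.2249, 0.1739]
tcp_rot: [3.119, 1.569, -2.943]
force: [2.6, 0.0, -0.6]
gripper_width: 0.065
```

Request:
send_rows(
  motion=[
    {"slide": [0.0044,0,0.003],"turn": 0,"fingers": -1},
    {"slide": [0.0044,0,0.003],"turn": 0,"fingers": -1},
    {"slide": [0,0,0],"turn": 0,"fingers": -1},
  ],
)

```text
time_s: 20.15
tcp_pos: [0.6054, 0.2263, 0.1652]
tcp_rot: [3.122, 1.569, -2.94]
force: [2.2, -0.4, -1.2]
gripper_width: 0.061
```

```bash
python3 - <<'E' 2>&1 | tail -1
from cell import *
from show import *
from tgt import W
st=sense()
s={n:snapshot(n) for n in["side","wrist"]}
show(s["side"],st["tcp_pos"],st["tcp_rot"],[.0483,0,-.0935,.5],(195,90,250,160),7,"c19.png")
go(W(-.001,.0715,up=.007))
E
```

```text
t 20.25 pos [0.6054 0.2262 0.1656] ang y 102.66 slide [0.0043 0.0001 0.0035] F [ 1.7  0.2 -1.5] w 0.064 q [0.26 0.55 0.16 1.18 0.   0.04]
```

View pics/c19.png

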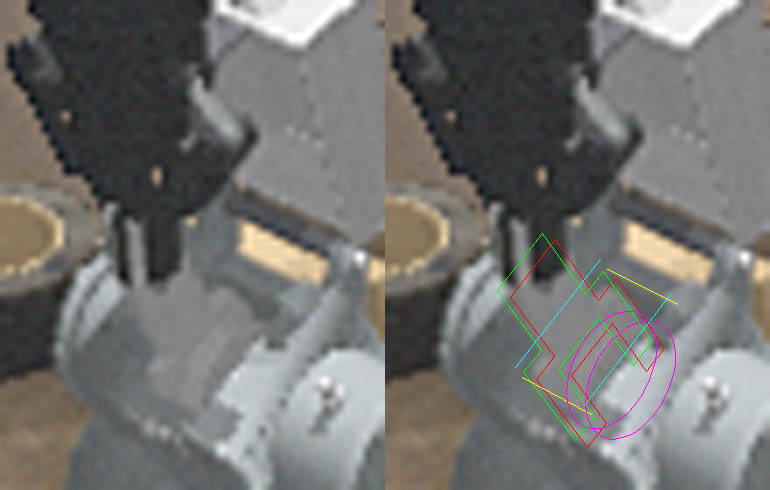

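Request:
send_rows(
  motion=[
    {"slide": [0.003,0,0.002],"turn": 0,"fingers": -1},
    {"slide": [0.003,0,0.002],"turn": 0,"fingers": -1},
    {"slide": [0,0,0],"turn": 0,"fingers": -1},
  ],
)

```text
time_s: 20.62
tcp_pos: [0.607, 0.2268, 0.1646]
tcp_rot: [3.125, 1.569, -2.936]
force: [-13.4, -3.6, 25.7]
gripper_width: 0.065
```

Request:
send_rows(
  motion=[
    {"slide": [0.002,0,0.001],"turn": 0,"fingers": -1},
    {"slide": [0.002,0,0.001],"turn": 0,"fingers": -1},
    {"slide": [0,0,0],"turn": 0,"fingers": -1},
  ],
)

```text
time_s: 21.0
tcp_pos: [0.6075, 0.2271, 0.1644]
tcp_rot: [-3.14, 1.569, -2.918]
force: [-24.6, -5.8, 45.4]
gripper_width: 0.066
```

```bash
python3 - <<'E' 2>&1 | tail -1
from cell import *
from show import *
from tgt import W
st=sense()
s={n:snapshot(n) for n in["side","wrist"]}
show(s["side"],st["tcp_pos"],st["tcp_rot"],[.0483,0,-.0935,.5],(195,90,250,160),7,"c20.png")
go(W(-.001,.0715,up=.007))
E
```

```text
t 21.1 pos [0.6075 0.2271 0.1645] ang y 102.7 slide [ 0.0032 -0.0002  0.0013] F [-24.3  -5.8  44.5] w 0.066 q [0.26 0.56 0.17 1.18 0.   0.04]
```

View pics/c20.png

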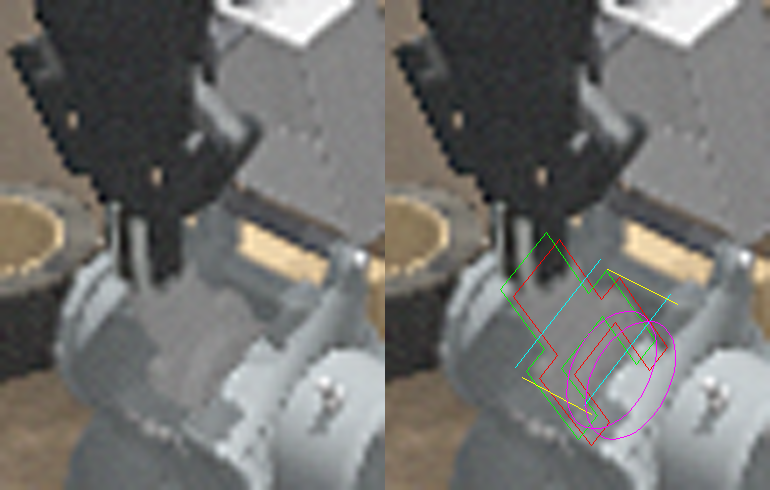

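Request:
send_rows(
  motion=[
    {"slide": [-0.005,0,-0.003],"turn": 0,"fingers": -1},
    {"slide": [0,0,0],"turn": 0,"fingers": -0.6},
    {"slide": [0,0,0],"turn": 0,"fingers": -0.6},
    {"slide": [0,0,0],"turn": 0,"fingers": -0.6},
  ],
)

```text
time_s: 21.6
tcp_pos: [0.6083, 0.2269, 0.1601]
tcp_rot: [3.124, 1.569, -2.938]
force: [0.0, 0.2, 0.6]
gripper_width: 0.201
```

Request:
send_rows(
  motion=[
    {"slide": [-0.02,0,-0.011],"turn": 0,"fingers": -0.6},
    {"slide": [-0.03,0,-0.016],"turn": 0,"fingers": -0.6},
    {"slide": [-0.03,0,-0.05],"turn": 0,"fingers": -0.6},
    {"slide": [0,0,-0.04],"turn": 0,"fingers": -0.6},
  ],
)

```text
time_s: 22.1
tcp_pos: [0.4947, 0.2015, 0.2451]
tcp_rot: [0.067, 1.564, 0.289]
force: [-0.5, -0.9, 0.6]
gripper_width: 0.201
```

```bash
python3 - <<'E' 2>&1 | tail -1
from cell import *
from show import *
from tgt import W
st=sense()
s={n:snapshot(n) for n in["side","top"]}
pickle.dump(s,open("s21.pkl","wb"))
show(s["side"],st["tcp_pos"],st["tcp_rot"],None,(195,90,250,160),7,"c21.png")
crop(s["side"]["color"],180,60,310,200,5,"s21.png")
crop(s["top"]["color"],95,100,245,215,5,"t21.png")
go(W(-.001,.0715,up=.007))
E
```

```text
t 22.2 pos [0.4899 0.2005 0.2426] ang y 102.71 slide [ 0.081  -0.0002  0.122 ] F [ 0.2  0.8 -0.1] w 0.2 q [ 0.27  0.29 -0.05  1.24  0.    0.05]
```

View pics/s21.png

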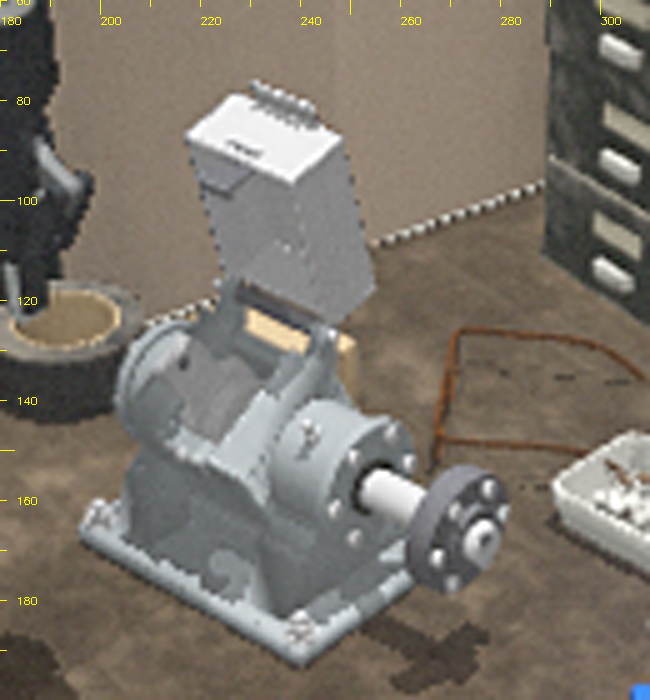

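View pics/t21.png

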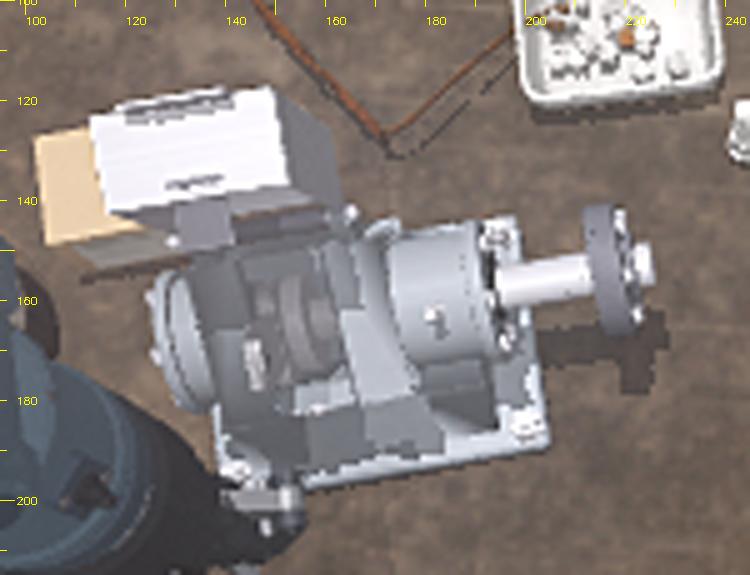

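```bash
python3 - <<'E' 2>&1 | tail -1
from show import *
s=pickle.load(open("s21.pkl","rb"))
H=frames(p0)["H"]
for cam,b,k,bias in(("side",(195,100,260,160),6,(.8,0)),("top",(135,140,185,200),7,(0,0))):
    sn=s[cam]; ims=[]
    for z in(None,-.0275,-.0215):
        im=cv2.resize(sn["color"][b[1]:b[3],b[0]:b[2],::-1],None,fx=k,fy=k,interpolation=cv2.INTER_CUBIC)
        if z: drawp(im,sn,H@T(np.eye(3),[0,.029,z]),b,k,bias=bias)
        ims.append(im[:, :400])
    cv2.imwrite(f"pics/seat_{cam}.png",np.hstack(ims)[:, :1200])
    i=np.hstack(ims); print(i.shape)
    cv2.imwrite(f"pics/seat_{cam}.png",cv2.resize(i,None,fx=800/i.shape[1],fy=800/i.shape[1]))
E
```

```text
(420, 1050, 3)
```

View pics/seat_side.png

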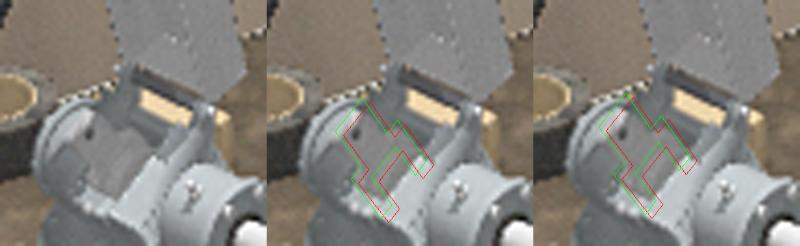

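View pics/seat_top.png

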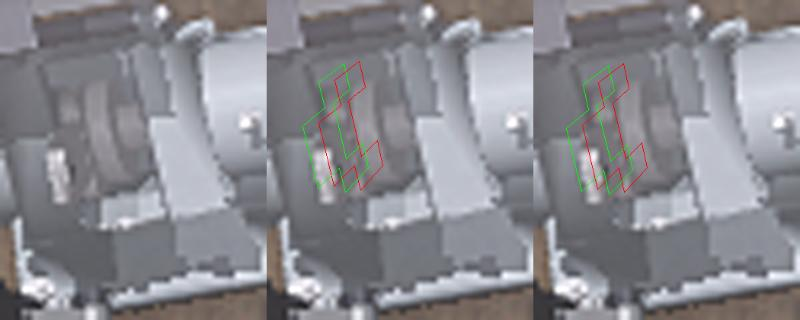

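```bash
python3 - <<'E' 2>&1 | tail -1
from show import *
s=pickle.load(open("s21.pkl","rb"))
H=frames(p0)["H"]
for cam,b,k,bias in(("side",(200,110,250,160),8,(.8,0)),("top",(135,145,175,195),10,(0,0))):
    sn=s[cam]; ims=[]
    for z in(None,-.0275):
        im=cv2.resize(sn["color"][b[1]:b[3],b[0]:b[2],::-1],None,fx=k,fy=k,interpolation=cv2.INTER_CUBIC)
        if z: drawp(im,sn,H@T(np.eye(3),[0,.029,z]),b,k,bias=bias)
        ims.append(cv2.convertScaleAbs(im,alpha=1.4))
    cv2.imwrite(f"pics/seat_{cam}.png",np.hstack(ims))
E
```

```text
[0.68050572 0.06539859 0.092     ]]
```

View pics/seat_side.png

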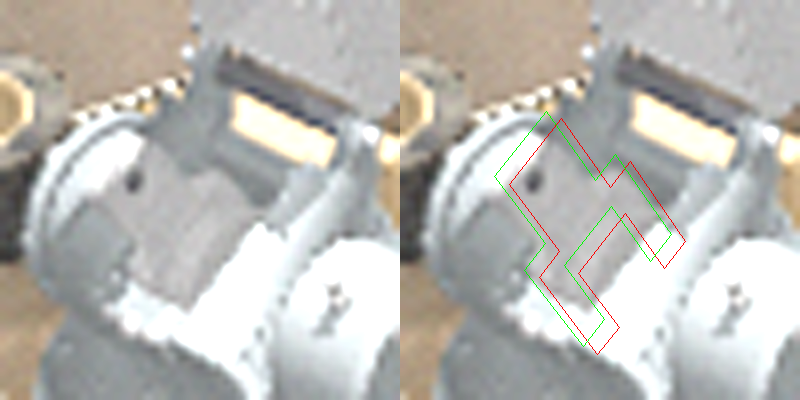

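View pics/seat_top.png

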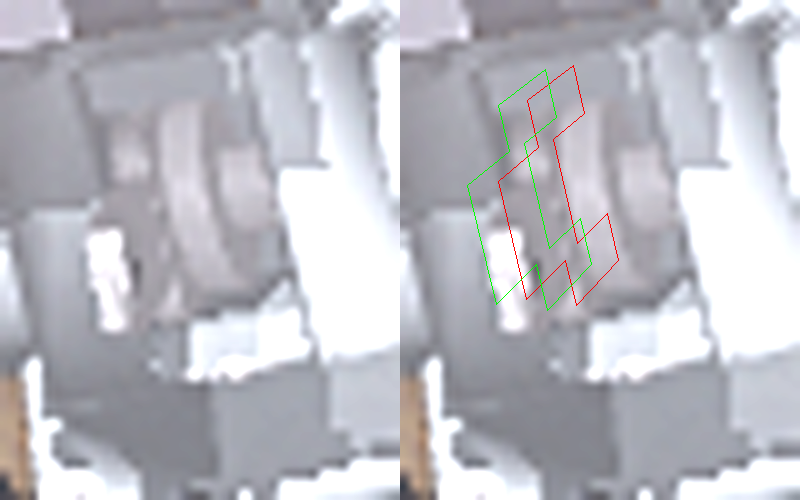

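Run:
```python
from h import *
go([.6843,.0529,.20])
```

```text
t 22.2 pos [0.4899 0.2005 0.2426] ang y 102.71 slide [ 0.0422 -0.1868  0.1572] F [ 0.2  0.8 -0.1] w 0.2 q [ 0.27  0.29 -0.05  1.24  0.    0.05]
```

Request:
send_rows(
  motion=[
    {"slide": [0,-0.055,0.02],"turn": 0,"fingers": -0.1},
    {"slide": [0,-0.055,0.02],"turn": 0,"fingers": -0.1},
    {"slide": [0,-0.045,0.04],"turn": 0,"fingers": -0.1},
    {"slide": [0.01,-0.03,0.04],"turn": 0,"fingers": -0.1},
    {"slide": [0.032,-0.002,0.037],"turn": 0,"fingers": -0.1},
  ],
)

```text
time_s: 22.82
tcp_pos: [0.6926, 0.0505, 0.2015]
tcp_rot: [-0.306, 1.564, -0.089]
force: [0.4, -0.1, -0.1]
gripper_width: 0.452
```

Request:
send_rows(
  motion=[
    {"slide": [0.04,0,0],"turn": 0,"fingers": -0.1},
    {"slide": [0.025,0,0],"turn": 0,"fingers": -0.1},
    {"slide": [0,0,0],"turn": 0,"fingers": -0.1},
  ],
)

```text
time_s: 23.2
tcp_pos: [0.6872, 0.0533, 0.1319]
tcp_rot: [2.887, 1.566, 3.108]
force: [0.1, -0.1, -0.4]
gripper_width: 0.447
```

Run:
```python
from cell import *
from h import *
go([.6843,.0529,.1244])
s=snapshot("wrist")
crop(s["color"],100,80,420,330,2,"w22.png")
```

```text
t 23.2 pos [0.6872 0.0533 0.1319] ang y 102.66 slide [ 0.0075  0.0003 -0.0029] F [ 0.1 -0.1 -0.4] w 0.447 q [-0.01  0.66  0.26  1.18  0.   -0.24]
```

View pics/w22.png

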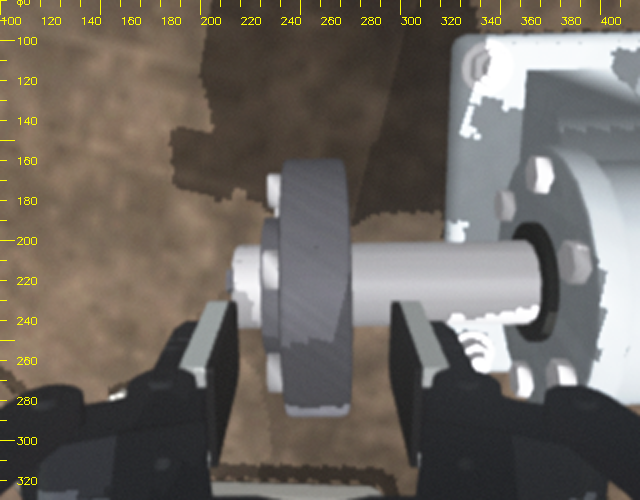

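Request:
send_rows(
  motion=[
    {"slide": [0.007,0,-0.003],"turn": 0,"fingers": -0.1},
    {"slide": [0,0,0],"turn": 0,"fingers": -1},
    {"slide": [0,0,0],"turn": 0,"fingers": -1},
    {"slide": [0,0,0],"turn": 0,"fingers": -1},
    {"slide": [0,0,0],"turn": 0,"fingers": -1},
  ],
  grip_force=40,
)

```text
time_s: 23.88
tcp_pos: [0.6859, 0.0534, 0.1283]
tcp_rot: [0.672, 1.569, 0.894]
force: [-2.2, 3.6, 6.1]
gripper_width: 0.194
```

Request:
send_rows(
  motion=[
    {"slide": [0,0.0015,0],"turn": 0,"fingers": -1},
    {"slide": [0,0.0015,0],"turn": 0,"fingers": -1},
    {"slide": [0,0.001,0],"turn": 0,"fingers": -1},
    {"slide": [0,0,0],"turn": 0,"fingers": -1},
  ],
)

```text
time_s: 24.38
tcp_pos: [0.6855, 0.0551, 0.1284]
tcp_rot: [-1.242, 1.567, -1.021]
force: [-1.6, -2.3, 6.3]
gripper_width: 0.195
```

Request:
send_rows(
  motion=[
    {"slide": [0,0.001,0],"turn": 0,"fingers": -1},
    {"slide": [0,0.001,0],"turn": 0,"fingers": -1},
    {"slide": [0,0.001,0],"turn": 0,"fingers": -1},
    {"slide": [0,0,0],"turn": 0,"fingers": -1},
  ],
)

```text
time_s: 24.88
tcp_pos: [0.6849, 0.0577, 0.1284]
tcp_rot: [-1.317, 1.567, -1.096]
force: [-1.7, -4.1, 5.0]
gripper_width: 0.195
```

Request:
send_rows(
  motion=[
    {"slide": [0,0.001,0],"turn": 0,"fingers": -1},
    {"slide": [0,0.001,0],"turn": 0,"fingers": -1},
    {"slide": [0,0.001,0],"turn": 0,"fingers": -1},
    {"slide": [0,0,0],"turn": 0,"fingers": -1},
  ],
)

```text
time_s: 25.38
tcp_pos: [0.6848, 0.058, 0.1284]
tcp_rot: [-1.478, 1.562, -1.259]
force: [-0.5, -9.3, 4.4]
gripper_width: 0.191
```

Request:
send_rows(
  motion=[
    {"slide": [0,0.0015,0],"turn": 0,"fingers": -1},
    {"slide": [0,0.0015,0],"turn": 0,"fingers": -1},
    {"slide": [0,0,0],"turn": 0,"fingers": -1},
  ],
)

```text
time_s: 25.75
tcp_pos: [0.6848, 0.0582, 0.1284]
tcp_rot: [-1.525, 1.557, -1.308]
force: [1.6, -15.8, 3.9]
gripper_width: 0.193
```

Request:
send_rows(
  motion=[
    {"slide": [0,-0.003,0],"turn": 0,"fingers": -1},
    {"slide": [0,-0.003,0],"turn": 0,"fingers": -1},
    {"slide": [0,-0.002,0],"turn": 0,"fingers": -1},
    {"slide": [0,-0.002,0],"turn": 0,"fingers": -1},
    {"slide": [0,0,0],"turn": 0,"fingers": -1},
  ],
)

```text
time_s: 26.38
tcp_pos: [0.6853, 0.0557, 0.1284]
tcp_rot: [-0.017, 1.57, 0.204]
force: [-2.3, 1.8, 5.9]
gripper_width: 0.195
```

Request:
send_rows(
  motion=[
    {"slide": [0,-0.0015,0],"turn": 0,"fingers": -1},
    {"slide": [0,-0.0015,0],"turn": 0,"fingers": -1},
    {"slide": [0,-0.001,0],"turn": 0,"fingers": -1},
    {"slide": [0,0,0],"turn": 0,"fingers": -1},
  ],
)

```text
time_s: 26.88
tcp_pos: [0.6859, 0.0534, 0.1283]
tcp_rot: [1.151, 1.568, 1.373]
force: [-3.2, 6.3, 6.4]
gripper_width: 0.194
```

Request:
send_rows(
  motion=[
    {"slide": [0,-0.0015,0],"turn": 0,"fingers": -1},
    {"slide": [0,-0.0015,0],"turn": 0,"fingers": -1},
    {"slide": [0,-0.001,0],"turn": 0,"fingers": -1},
    {"slide": [0,0,0],"turn": 0,"fingers": -1},
  ],
)

```text
time_s: 27.38
tcp_pos: [0.6859, 0.0532, 0.1283]
tcp_rot: [1.416, 1.561, 1.641]
force: [-5.7, 13.9, 8.1]
gripper_width: 0.201
```

Request:
send_rows(
  motion=[
    {"slide": [0,0.004,0],"turn": 0,"fingers": -1},
    {"slide": [0,0,0],"turn": 0,"fingers": -0.1},
    {"slide": [0,0,0],"turn": 0,"fingers": -0.1},
    {"slide": [-0.03,0,0],"turn": 0,"fingers": -0.1},
    {"slide": [-0.055,0,-0.02],"turn": 0,"fingers": -0.1},
  ],
)

```text
time_s: 28.0
tcp_pos: [0.6654, 0.0467, 0.2095]
tcp_rot: [2.964, 1.565, -3.099]
force: [0.2, 0.3, 0.9]
gripper_width: 0.45
```

Request:
send_rows(
  motion=[
    {"slide": [-0.055,0,-0.02],"turn": 0,"fingers": -1},
    {"slide": [-0.05,0,-0.02],"turn": 0,"fingers": -1},
    {"slide": [-0.02,0,-0.02],"turn": 0,"fingers": -1},
    {"slide": [0,0,0],"turn": 0,"fingers": -1},
  ],
)

```text
time_s: 28.5
tcp_pos: [0.6085, 0.0333, 0.3397]
tcp_rot: [-0.318, 1.566, -0.099]
force: [-0.0, -0.1, -0.7]
gripper_width: 0.0
```

Run:
```python
from cell import *
from h import *
from tgt import ex,e
w=ex*(.6788+.025)+e*.0751
go([*w,.33])
s=snapshot("side")
crop(s["color"],180,60,310,200,5,"s23.png")
```

```text
t 28.5 pos [0.6085 0.0333 0.3397] ang y 102.59 slide [0.0099 0.1754 0.1026] F [-0.  -0.1 -0.7] w 0.0 q [-0.05  0.46  0.45  1.56 -0.   -0.27]
```

View pics/s23.png

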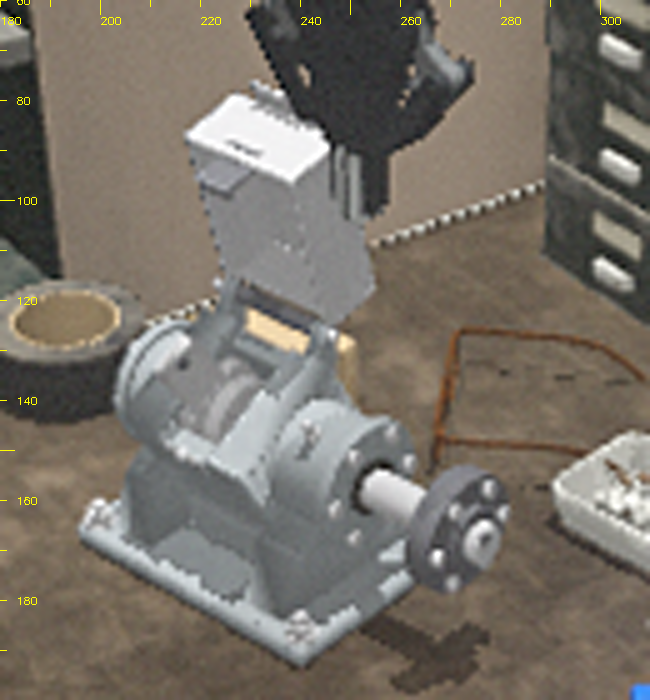

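Request:
send_rows(
  motion=[
    {"slide": [0,0.05,0.02],"turn": 0,"fingers": -1},
    {"slide": [0,0.05,0.025],"turn": 0,"fingers": -1},
    {"slide": [0,0.045,0.03],"turn": 0,"fingers": -1},
    {"slide": [0,0.03,0.028],"turn": 0,"fingers": -1},
    {"slide": [0,0,0],"turn": 0,"fingers": -1},
  ],
)

```text
time_s: 29.18
tcp_pos: [0.6716, 0.2305, 0.3304]
tcp_rot: [3.102, 1.564, -2.957]
force: [-0.3, 0.5, 0.2]
gripper_width: -0.002
```

Run:
```python
from cell import *
from h import *
from tgt import ex,e
w=ex*(.6788+.025)+e*.0751
go([*w,.2855])
s=snapshot("side")
crop(s["color"],180,40,310,160,5,"s24.png")
```

```text
t 29.18 pos [0.6716 0.2305 0.3304] ang y 102.86 slide [ 0.0449 -0.0033 -0.0016] F [-0.3  0.5  0.2] w -0.002 q [0.24 0.79 1.02 1.8  0.   0.02]
```

View pics/s24.png

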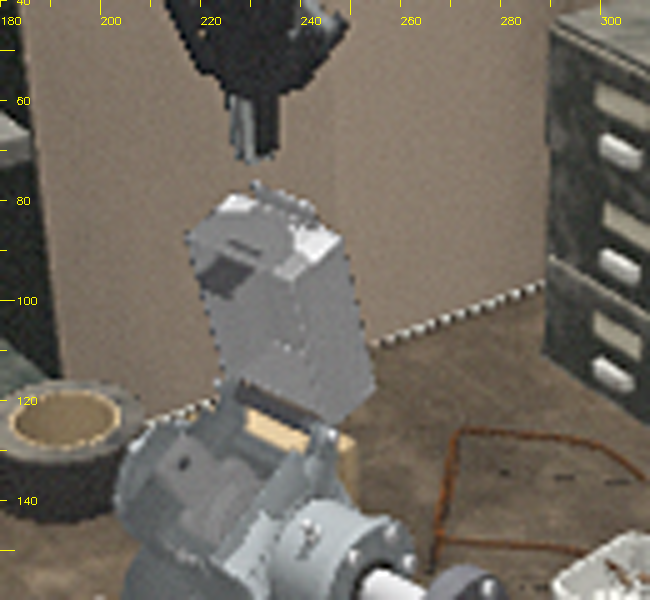

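Request:
send_rows(
  motion=[
    {"slide": [0.02,-0.002,-0.003],"turn": 0,"fingers": -1},
    {"slide": [0.015,0,0],"turn": 0,"fingers": -1},
    {"slide": [0.006,0,0],"turn": 0,"fingers": -1},
    {"slide": [0,0,0],"turn": 0,"fingers": -1},
  ],
)

```text
time_s: 29.72
tcp_pos: [0.667, 0.2239, 0.296]
tcp_rot: [-3.064, 1.57, -2.844]
force: [-0.4, -0.4, 0.5]
gripper_width: 0.002
```

Request:
send_rows(
  motion=[
    {"slide": [0.003,0,0],"turn": 0,"fingers": -1},
    {"slide": [0.003,0,0],"turn": 0,"fingers": -1},
    {"slide": [0,0,0],"turn": 0,"fingers": -1},
  ],
)

```text
time_s: 30.1
tcp_pos: [0.6676, 0.2249, 0.29]
tcp_rot: [2.377, 1.571, 2.598]
force: [0.3, 0.1, 0.5]
gripper_width: -0.001
```

Request:
send_rows(
  motion=[
    {"slide": [0.003,0,0],"turn": 0,"fingers": -1},
    {"slide": [0.003,0,0],"turn": 0,"fingers": -1},
    {"slide": [0,0,0],"turn": 0,"fingers": -1},
  ],
)

```text
time_s: 30.48
tcp_pos: [0.6683, 0.2251, 0.2856]
tcp_rot: [0.05, 1.567, 0.271]
force: [1.5, -0.1, 4.6]
gripper_width: -0.0
```

Request:
send_rows(
  motion=[
    {"slide": [0.003,0,0],"turn": 0,"fingers": -1},
    {"slide": [0,0,0],"turn": 0,"fingers": -1},
  ],
)

```text
time_s: 30.72
tcp_pos: [0.6694, 0.2254, 0.2853]
tcp_rot: [0.029, 1.562, 0.25]
force: [0.9, 0.7, 13.3]
gripper_width: -0.007
```

Request:
send_rows(
  motion=[
    {"slide": [0,0,-0.005],"turn": 0,"fingers": -1},
    {"slide": [0.001,0,-0.006],"turn": 0,"fingers": -1},
    {"slide": [0.001,0,-0.006],"turn": 0,"fingers": -1},
  ],
)

```text
time_s: 31.1
tcp_pos: [0.6528, 0.2214, 0.284]
tcp_rot: [-0.024, 1.561, 0.197]
force: [-0.7, -1.5, 15.3]
gripper_width: -0.002
```

Run:
```python
from cell import *
from h import *
go([.6,.22,.28])
s=snapshot("side")
crop(s["color"],180,40,310,160,5,"s25.png")
```

```text
t 31.1 pos [0.6528 0.2214 0.284 ] ang y 102.66 slide [ 0.0035  0.0102 -0.0519] F [-0.7 -1.5 15.3] w -0.002 q [ 0.24  0.64  0.61  1.53 -0.    0.01]
```

View pics/s25.png

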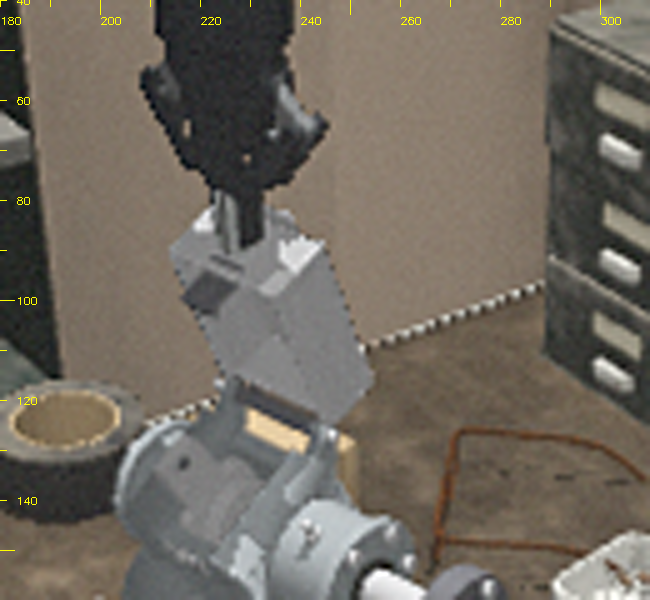

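Friction drag tips the hood forward. Continue along its arc.

Request:
send_rows(
  motion=[
    {"slide": [0.001,0,-0.006],"turn": 0,"fingers": -1},
    {"slide": [0.002,0,-0.007],"turn": 0,"fingers": -1},
    {"slide": [0.002,0,-0.007],"turn": 0,"fingers": -1},
    {"slide": [0.003,0,-0.007],"turn": 0,"fingers": -1},
    {"slide": [0.003,0,-0.007],"turn": 0,"fingers": -1},
  ],
)

```text
time_s: 31.78
tcp_pos: [0.6177, 0.213, 0.2728]
tcp_rot: [-0.29, 1.565, -0.07]
force: [-6.8, -4.3, 18.8]
gripper_width: -0.003
```

Run:
```python
from cell import *
from h import *
go([.6,.22,.28])
s=snapshot("side")
crop(s["color"],180,40,310,160,5,"s26.png")
```

```text
t 31.77 pos [0.6177 0.213  0.2728] ang y 102.65 slide [-0.0073  0.0107 -0.0157] F [-6.8 -4.3 18.8] w -0.003 q [ 0.24  0.55  0.42  1.44 -0.    0.01]
```

View pics/s26.png

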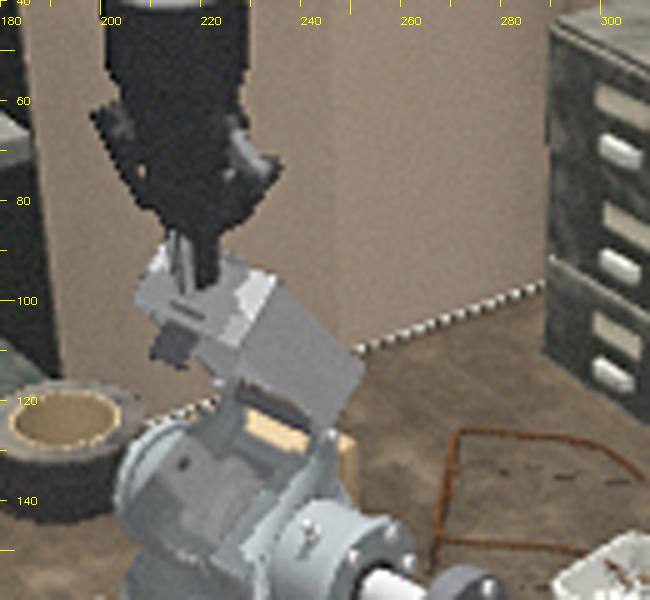

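Request:
send_rows(
  motion=[
    {"slide": [-0.045,0,0],"turn": 0,"fingers": -1},
    {"slide": [-0.03,0,0.02],"turn": 0,"fingers": -1},
    {"slide": [0,0,0],"turn": 0,"fingers": -1},
    {"slide": [0,0,0],"turn": 0,"fingers": -1},
    {"slide": [0,0,0],"turn": 0,"fingers": -1},
  ],
)

```text
time_s: 32.45
tcp_pos: [0.6363, 0.2179, 0.3414]
tcp_rot: [3.133, 1.567, -2.929]
force: [-0.3, -1.1, -0.1]
gripper_width: -0.002
```

Run:
```python
from cell import *
from h import *
from tgt import ex,e
w=ex*(.6788-.0956)+e*.0751
go([*w,.16])
s=snapshot("side")
crop(s["color"],180,40,310,160,5,"s27.png")
```

```text
t 32.45 pos [0.6363 0.2179 0.3414] ang y 102.67 slide [ 0.1817  0.0014 -0.0846] F [-0.3 -1.1 -0.1] w -0.002 q [0.24 0.65 0.78 1.71 0.   0.01]
```

View pics/s27.png

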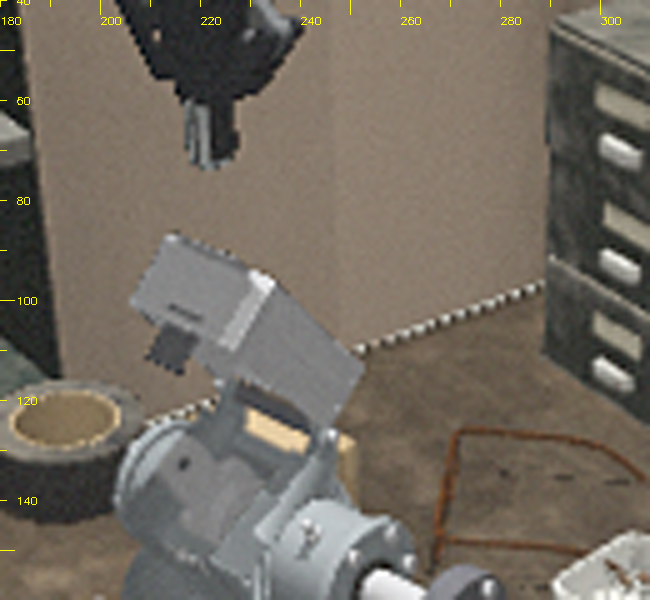

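Request:
send_rows(
  motion=[
    {"slide": [0,0,0],"turn": 0,"fingers": -1},
    {"slide": [0,0,0],"turn": 0,"fingers": -1},
    {"slide": [0,0,0],"turn": 0,"fingers": -1},
    {"slide": [0,0,0],"turn": 0,"fingers": -1},
    {"slide": [0,0,0],"turn": 0,"fingers": -1},
  ],
)

```text
time_s: 33.12
tcp_pos: [0.6374, 0.2181, 0.3432]
tcp_rot: [0.439, 1.571, 0.66]
force: [1.1, -0.6, 0.6]
gripper_width: 0.001
```

Run:
```python
from cell import *
from h import *
s=snapshot("side")
crop(s["color"],180,40,310,160,5,"s28.png")
```

```text
(no output)
```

View pics/s28.png

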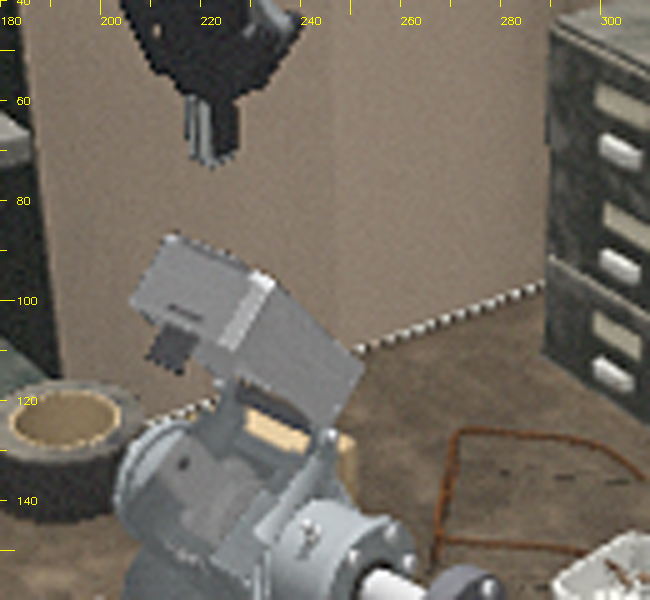

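Request:
send_rows(
  motion=[
    {"slide": [0.045,0,0],"turn": 0,"fingers": -1},
    {"slide": [0.03,0,0],"turn": 0,"fingers": -1},
    {"slide": [0.005,0,-0.004],"turn": 0,"fingers": -1},
    {"slide": [0.005,0,-0.007],"turn": 0,"fingers": -1},
    {"slide": [0.006,0,-0.009],"turn": 0,"fingers": -1},
  ],
)

```text
time_s: 33.8
tcp_pos: [0.6183, 0.2138, 0.2536]
tcp_rot: [0.041, 1.568, 0.262]
force: [0.5, -0.1, 0.8]
gripper_width: -0.002
```

Request:
send_rows(
  motion=[
    {"slide": [0.006,0,-0.009],"turn": 0,"fingers": -1},
    {"slide": [0.007,0,-0.009],"turn": 0,"fingers": -1},
    {"slide": [0.008,0,-0.008],"turn": 0,"fingers": -1},
    {"slide": [0.008,0,-0.008],"turn": 0,"fingers": -1},
  ],
)

```text
time_s: 34.3
tcp_pos: [0.585, 0.2064, 0.2246]
tcp_rot: [0.057, 1.569, 0.278]
force: [0.0, 0.1, 0.7]
gripper_width: -0.002
```

Run:
```python
from cell import *
from h import *
from tgt import ex,e
w=ex*(.6788-.080)+e*.0751
go([*w,.17])
s=snapshot("side")
crop(s["color"],180,40,310,160,5,"s29.png")
```

```text
t 34.3 pos [0.585  0.2064 0.2246] ang y 102.66 slide [ 0.0546  0.0014 -0.0173] F [0.  0.1 0.7] w -0.002 q [0.24 0.48 0.19 1.28 0.   0.02]
```

View pics/s29.png

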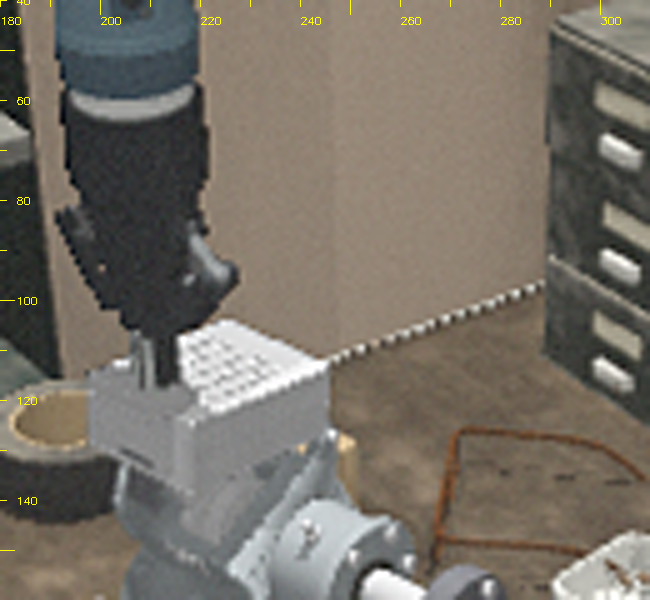

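Request:
send_rows(
  motion=[
    {"slide": [0.01,0,-0.004],"turn": 0,"fingers": -1},
    {"slide": [0.01,0,-0.004],"turn": 0,"fingers": -1},
    {"slide": [0.01,0.001,-0.004],"turn": 0,"fingers": -1},
    {"slide": [0.01,0,-0.003],"turn": 0,"fingers": -1},
    {"slide": [0.01,0,-0.003],"turn": 0,"fingers": -1},
  ],
)

```text
time_s: 34.98
tcp_pos: [0.5667, 0.2033, 0.1724]
tcp_rot: [1.086, 1.571, 1.307]
force: [1.6, 0.4, 15.3]
gripper_width: 0.003
```

Request:
send_rows(
  motion=[
    {"slide": [0.002,0,-0.003],"turn": 0,"fingers": -1},
    {"slide": [0.002,0,-0.002],"turn": 0,"fingers": -1},
    {"slide": [0,0,0],"turn": 0,"fingers": -1},
  ],
)

```text
time_s: 35.35
tcp_pos: [0.5616, 0.2021, 0.1689]
tcp_rot: [2.973, 1.57, -3.089]
force: [0.3, 0.3, 0.3]
gripper_width: 0.002
```

Run:
```python
from cell import *
from h import *
from tgt import ex,e
w=ex*(.6788-.0905)+e*.0751
go([*w,.155])
s=snapshot("side")
crop(s["color"],180,40,310,160,5,"s30.png")
```

```text
t 35.35 pos [0.5616 0.2021 0.1689] ang y 102.67 slide [ 0.0139  0.0004 -0.0039] F [0.3 0.3 0.3] w 0.002 q [0.24 0.45 0.   1.12 0.   0.02]
```

View pics/s30.png

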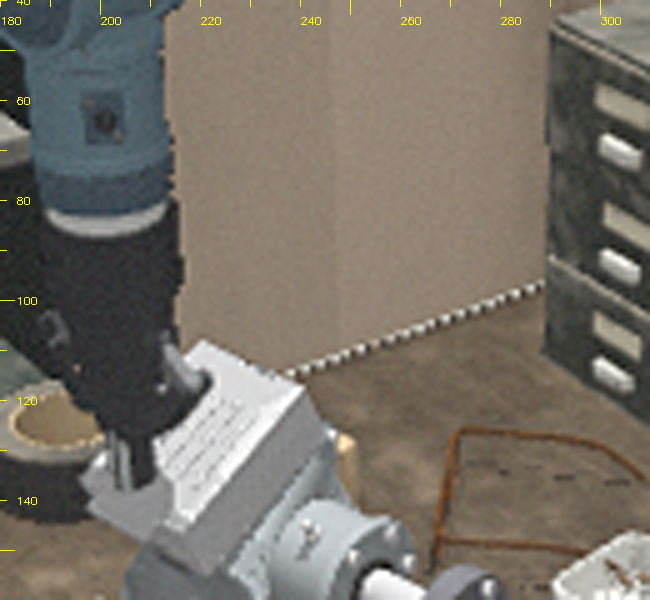

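Request:
send_rows(
  motion=[
    {"slide": [0.004,0,-0.002],"turn": 0,"fingers": -1},
    {"slide": [0.004,0,-0.001],"turn": 0,"fingers": -1},
    {"slide": [0.003,0,0],"turn": 0,"fingers": -1},
    {"slide": [0,0,0],"turn": 0,"fingers": -1},
  ],
)

```text
time_s: 35.9
tcp_pos: [0.5585, 0.2014, 0.1575]
tcp_rot: [3.09, 1.569, -2.972]
force: [-0.0, -0.8, 0.2]
gripper_width: -0.0
```

Request:
send_rows(
  motion=[
    {"slide": [0.003,0,0],"turn": 0,"fingers": -1},
    {"slide": [0.003,0,0],"turn": 0,"fingers": -1},
    {"slide": [0,0,0],"turn": 0,"fingers": -1},
  ],
)

```text
time_s: 36.28
tcp_pos: [0.5589, 0.2015, 0.1564]
tcp_rot: [-0.054, 1.568, 0.167]
force: [-8.8, -3.5, 25.0]
gripper_width: 0.002
```

Request:
send_rows(
  motion=[
    {"slide": [0.002,0,0],"turn": 0,"fingers": -1},
    {"slide": [0.002,0,0],"turn": 0,"fingers": -1},
    {"slide": [0,0,0],"turn": 0,"fingers": -1},
  ],
)

```text
time_s: 36.65
tcp_pos: [0.5591, 0.2015, 0.1559]
tcp_rot: [-0.061, 1.565, 0.16]
force: [-16.7, -4.7, 42.6]
gripper_width: 0.006
```

Request:
send_rows(
  motion=[
    {"slide": [-0.01,0,0],"turn": 0,"fingers": -1},
    {"slide": [-0.05,0,-0.01],"turn": 0,"fingers": -1},
    {"slide": [-0.05,0,-0.03],"turn": 0,"fingers": -1},
    {"slide": [0,-0.02,-0.05],"turn": 0,"fingers": -1},
    {"slide": [0,0,-0.02],"turn": 0,"fingers": -1},
  ],
)

```text
time_s: 37.28
tcp_pos: [0.4541, 0.1568, 0.2584]
tcp_rot: [-2.712, 1.57, -2.492]
force: [0.3, -0.3, -0.7]
gripper_width: -0.001
```

```bash
python3 - <<'E' 2>&1 | tail -1
from cell import *
from show import *
from fit import hood
st=sense()
s={n:snapshot(n) for n in["side","top"]}
H=frames(p0)["H"]
for cam,b,k,bias in(("side",(180,90,290,190),5,(.8,0)),("top",(95,110,225,215),5,(0,0))):
    sn=s[cam]
    im=cv2.resize(sn["color"][b[1]:b[3],b[0]:b[2],::-1],None,fx=k,fy=k,interpolation=cv2.INTER_CUBIC)
    for a,col in((0,(0,255,0)),(.11,(0,0,255))):
        D=hood(H,a)
        q=proj(sn,ap(D,[(-.116,-.043,.046),(-.116,.043,.046),(0,.043,.046),(0,-.043,.046),(-.116,-.043,.046)]))+bias
        cv2.polylines(im,[((q-np.array(b[:2]))*k).astype(int)],True,col,1)
    cv2.imwrite(f"pics/end_{cam}.png",im)
crop(s["side"]["color"],180,140,350,310,4,"end_s.png")
print(st["time_s"],st["tcp_pos"],st["force"])
E
```

```text
37.275 [0.45408659 0.15675015 0.25844189] [ 0.30848735 -0.30772057 -0.72185516]
```

View pics/end_side.png

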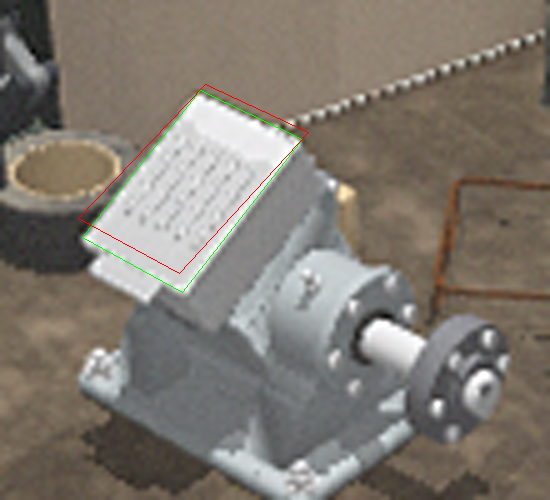

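View pics/end_top.png

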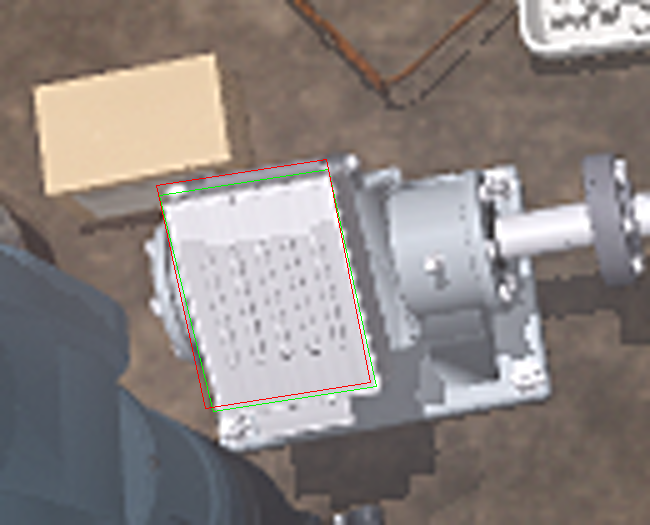

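View pics/end_s.png

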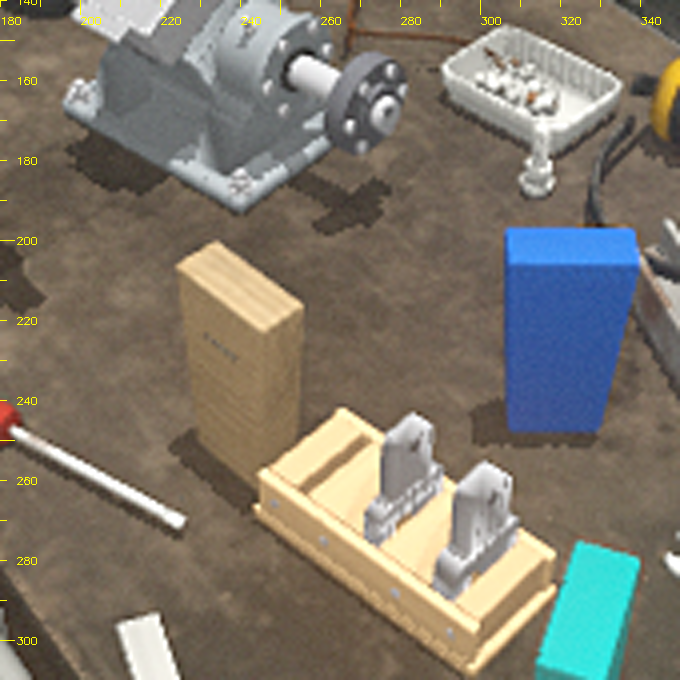

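```bash
python3 -c "
from cell import *
print(finish_job())"
```

```text
the job is handed in; nothing more can be done
None
```

I fitted the 8 mm distance piece, proved it with the shaft, shut the hood and handed the job in. It took about 37 of the 72 s; no verdict was reported.

- **End float:** I gripped the coupling and pushed the shaft in to its stop, then pulled it out to its stop. The travel was about 12.7 mm, which calls for `spacer_8`.
- **Fitting:** I tilted the piece in the jaws, first against its rack slot and then against the pocket wall. I slid it in along the slope until it bottomed; the force reached about 50 N, straight along the pocket axis.
- **Proof:** Pushing in at about 16 N, the collar nipped the piece 4.7 mm short of the outer stop. I then pulled it back onto that stop at about 14 N. The expected float was about 4.65 mm.
- **Hood:** I dragged it forward and pressed it past the catch with about 45 N. In both last pictures its outline lies on the "shut" model, not on the "resting on the catch" one.
- **Other things on the bench:** The 12 and 16 mm pieces are still in their slots. The last pictures show nothing else moved, and the gripper was clear of everything.

Two checks did not go cleanly:

- **Wood block:** While I gripped the piece, a gripper knuckle pressed on the top of `wood_block` with about 25 N and rocked it. In the pictures it settled back within a pixel or two of its place.
- **Seated depth:** The top camera put the seated piece about 4–5 mm nearer the robot than modelled. The side camera put its tab 1–2 pixels off. I took this as calibration error, since the force on bottoming and the shut hood both point to the piece being fully down.

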